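# Turn the drying tray over onto its board

## Task

Two freshly oiled drawer pulls lie face down in the small open wooden tray, which is covered by a loose board of the same outline. Turn tray and board over together, gently, without dropping or toppling them: stand the pair on edge on the bench and let go, then take it again and lay it flat on the bench, board underneath; then lift the tray off and set it down on the bench clear of the board, so that both pulls stand on the board on their feet; let nothing but tray and board touch the pulls, and leave the sanding block, tape roll and oak offcut where they are.

Things in the scene. Friction and masses are not known exactly. Their poses are not given: they have to be found in the camera images.
- tray: Open wooden tray, pale plywood, outside 64 (its x) x 90 (its y) x 36 mm high, walls 5 mm, floor 6 mm (cavity 54 x 80 x 30 mm deep), about 0.16 kg. Origin at the centre of its underside; z points out of its open mouth: up at the start, down once turned over. It starts standing on the bench (z = 0).
- tray_centre (a point): Centre of the tray, 18 mm from its underside; axes as the tray's.
- board: Covering board, plain wood, 64 (x) x 90 (y) x 28 mm thick, about 0.13 kg, loose on the tray's rim, flush to 2 mm and 0.012 rad; the stack is 64 mm high. Nothing joins the two: only a firm squeeze (about 50 N) across their common 64 mm width, over the seam 36 mm above the tray's underside, holds both; try the lift. Origin at the centre of the face on the tray; z points away from it (up at first).
- board_centre (a point): Centre of the board, 14 mm from either broad face; axes as the board's.
- pull_1: Dark wooden drawer pull in the tray, under the board at the start: a bar 22 (x) x 70 (y) x 13 mm with two feet 13 mm high, 26 mm high in all, 0.04 kg, loose with 3 to 6 mm of play. Origin at the centre of its face; z points from face to feet: up at the start, down in the end. Freshly oiled: not to be touched.
- pull_2: The other drawer pull, the same, beside the first on the tray's +x side.
- sanding_block: Bystander: cork sanding block 64 x 112 x 34 mm lying loose on the bench, origin at the centre of its underside.
- tape_roll: Bystander: roll of tape, 100 mm across, 25 mm high, lying loose on the bench, origin at the centre of its underside.
- offcut_oak: Bystander: oak offcut 45 (x) x 120 (y) x 32 mm lying loose on the bench, origin at the centre of its underside.

How it is judged:
On the way, in this order (a step that is already met when the one before it is completed fails the run):
1. The pair, still together with the pulls inside, stands on edge on the bench, let go (angle between tray's own z axis and vertical between 1.42 and 1.72 rad and angle between board's own z axis and vertical between 1.42 and 1.72 rad and distance between tray_centre and board_centre below 0.037 m and height (world z) of each of tray_centre, board_centre below 0.05 m and contact force between the fingers and tray below 0.1 N and contact force between the fingers and board below 0.1 N and distance between each of pull_1, pull_2 and tray_centre below 0.042 m), for 0.2 s.
2. The pair lies turned over on the bench, board underneath, tray on top with the pulls inside (angle between each of tray, board's own z axis and vertical above 3.02 rad and distance between tray_centre and board_centre below 0.037 m and height (world z) of board_centre below 0.018 m and height (world z) of tray_centre below 0.05 m and distance between each of pull_1, pull_2 and tray_centre below 0.042 m), for 0.2 s.
At the end, for the whole second after the job is handed in: Board flat on the bench, turned over; both pulls at rest on it on their feet, faces up (within 7 degrees); the tray, any way up, rests on the bench touching neither board nor bystanders, centres at least 70 mm apart (angle between each of board, pull_1, pull_2's own z axis and vertical above 3.02 rad and height (world z) of board_centre below 0.018 m and horizontal distance between tray_centre and board_centre above 0.07 m and contact force between tray and board below 0.05 N and height (world z) of pull_1 between 0.05 and 0.058 m and contact force between each of pull_1, pull_2 and board above 0.05 N and height (world z) of pull_2 between 0.05 and 0.058 m and height (world z) of tray_centre below 0.047 m and contact force between tray and sanding_block below 0.05 N and contact force between tray and tape_roll below 0.05 N and contact force between tray and offcut_oak below 0.05 N and linear speed of each of tray, board, pull_1, pull_2 below 0.02 m/s).
It fails at once if an oiled pull touched by the robot or by a bystander, or lying on the bench (contact force between any of the fingers, the arm, sanding_block, tape_roll, offcut_oak and pull_1 above 0.1 N or contact force between any of the fingers, the arm, sanding_block, tape_roll, offcut_oak and pull_2 above 0.1 N or height (world z) of any of pull_1, pull_2 below 0.004 m or (angle between pull_1's own z axis and vertical above 2.9 rad and height (world z) of pull_1 below 0.03 m) or (angle between pull_1's own z axis and vertical between 1.4 and 1.75 rad and height (world z) of pull_1 below 0.0135 m) or (angle between pull_2's own z axis and vertical above 2.9 rad and height (world z) of pull_2 below 0.03 m) or (angle between pull_2's own z axis and vertical between 1.4 and 1.75 rad and height (world z) of pull_2 below 0.0135 m)).
It fails at once if tray or board dropped or toppled (faster than 1 m/s or 6 rad/s) (linear speed of any of tray, board above 1 m/s or angular speed of any of tray, board above 6 rad/s).
It fails at once if sanding block, tape roll or oak offcut moved more than 20 mm (distance of any of sanding_block, tape_roll, offcut_oak from where it was at the start of the episode above 0.02 m).
It also fails if it takes over 67 s, if anything falls off the work surface, if the arm or the gripper's body presses on something with over 40 N, if the wrist force passes 120 N, or if a joint passes its speed limit or range.

## Robot

A 7-joint arm with a two-finger parallel gripper is mounted at the origin on a cart in front of the work surface, level with it; the furniture and walls round the work are solid. World frame = base frame: x ahead of the robot, y to its left, z up, the work surface at z = 0. Lengths are in m, angles in rad, forces in N, time in s.
With the tool pointing down it reaches from about 0.4 to 0.85 m from the base axis. Payload 10.4 kg.
Tool frame: the origin (TCP) lies midway between the tips of the shut fingers; the grasp point (between the pads) lies arm.grip_point_offset behind it (arm.grip_point_offset is the distance from the TCP to the grasp point, in m); x points along the fingers, z is the direction in which the jaws open and shut, and the axes are right-handed (so a half turn about x gives the same grasp; the last joint's range is limited). The gripper opens to 87 mm and grips with 3 to 60 N. Pads are 19 mm wide; open, the fingers measure 117 mm over their backs; the gripper's body (75 mm by 190 mm) begins 51 mm behind the grasp point.
Start: joints at [1.182, 0.332, -0.065, 1.46, 0.022, 1.35, -0.088], TCP at [0.224, -0.584, 0.223] pointing down, gripper open.
Joint ranges: [-2.6, 2.6], [-0.5, 2.12], [-1.47, 1.34], [0.16, 2.42], [-1.27, 4.41], [0.06, 2.06], [-2.6, 2.6]. Speed limits (rad/s): [2.22, 2.22, 2.79, 2.79, 3.14, 3.14, 3.14].

## Interface

Orientations are given as [roll, pitch, yaw] about the fixed x, y, z axes, in that order (R = Rz(yaw) Ry(pitch) Rx(roll)).
In Python, from workcell import arm, camera, camera_info gives the robot as it stands.
- The arm moves only by the tool play_rows, never from a script. Its argument "series" is a list of rows, each a list of 7 numbers: the turn, a rotation vector about the tool's x, y, z in degrees, then the shift along the tool's x, y, z in cm, then the opening, from 0 (shut) to 1 (fully open). A call has exactly 8 rows; each row shifts and turns the commanded pose from where the row before left it, along the tool's axes as they then stand; what a row does not reach is not made up. A row lasts 1/12 s, in which the tool goes at most 41.7 mm and 7.16 degrees, less where a joint would pass 70% of its speed; a pose out of reach is approached as far as the arm can. A call is refused whole if a number of a shift passes 4.17 or a number of a turn 7.16, either way. A call with a gripper value outside its range is refused whole. The fingers move at their own pace and stop on an object; "force" is the grip in N (left out, the last holds). Time passes only in rows, so rows that do not move let the fingers close, or fill a call up. It gives the time, the measured TCP pose, the force and the opening at its end, in the units of the state.
- arm.observe(): the state, without advancing time (a new reading comes with each control period).
- camera(name): name is "side" or "top"; returns the picture (400x640x3 uint8, blue, green, red); there is no depth.
- camera_info(name): a dict with "fx", "fy", "cx", "cy" (pixels), "dist_coeffs" ([k1, k2, p1, p2, k3] as OpenCV has them; the pictures are not rectified), "world_to_cam" (4x4, takes a point from world to camera coordinates). Camera axes: x right, y up, looking along -z (the intrinsics and any distortion apply to the point x, -y, -z); pixel columns grow to the right and rows downward; lengths in m; the calibration is good to about 2 mm. A picture is of the moment at which its call begins. camera_info takes no time and is no camera call.
- arm.sign_off(): hands the job in, once; it reports no verdict.
The state is a dict: "time": time; "joints": joint angles; "dq": joint speeds; "tau": joint torques, N m; "eef_pos": TCP position; "tool_rot": TCP orientation; "contact_force": force on the tool from outside, world axes, zero at the start; "torque": the same for the moment, N m; "gripper_width": opening from 0.0 (shut) to 1.0 (fully open).
Only numpy, scipy, OpenCV 4.12 (cv2) and the standard library are available. Lean on these libraries where they do the work, as an engineer would, in place of code of your own. Each camera call takes 0.05 s, during which the arm holds its last target.

## Working session

There is one attempt and no reset: what is moved stays moved. The work goes in short steps, Python scripts to look and compute and a tool call to move; the robot and the scene stay as the last step left them, time stands still between calls to the robot, and variables do not carry over. Pictures are saved under pics/ and viewed, and the job is handed in when it is done.

Besides the shell and the picture viewer there is one more tool, called after "Call:" by a JSON object that holds its "method" and its "body". play_rows: Moves the arm, as the interface text tells. Its arguments: {"type":"object","properties":{"series":{"type":"array"},"force":{"type":"number"}},"required":["series"]}

```bash
ls -la; mkdir -p pics; python3 - <<'E'
from workcell import arm,camera,camera_info
import cv2
print(arm.observe()); print(arm.grip_point_offset, [a for a in dir(arm) if a[0]!='_'])
for n in ("side","top"):
    cv2.imwrite(f"pics/{n}0.png",camera(n)); print(n,camera_info(n))
E
```

```text
total 12
drwxr-xr-x  3 agent agent 4096 Dec  7 13:22 .
drwxr-xr-x 23 root  root  4096 Dec  7 13:22 ..
drwxr-xr-x  2 agent agent 4096 Dec  7 13:22 pics
{'time': 0.0, 'joints': array([ 1.18242761,  0.3328962 , -0.06469075,  1.4609666 ,  0.02159155,
        1.34990613, -0.08850857]), 'dq': array([ 1.26916004e-04, -1.60748041e-03,  1.62480148e-04, -1.41234479e-03,
       -1.79590654e-03, -4.52830306e-05, -4.68947136e-04]), 'tau': array([-7.21642245e-04, -6.23248672e+01,  2.41085660e-02, -3.89904284e+01,
       -6.12974307e-02,  3.96393193e-02,  2.10000726e-04]), 'eef_pos': array([ 0.2233888 , -0.58328265,  0.22172666]), 'tool_rot': array([-3.09815866,  1.56931516,  1.98000139]), 'contact_force': array([ 0.16442446, -0.18136168, -0.54315083]), 'torque': array([-0.00482657, -0.0408529 , -0.01141696]), 'gripper_width': 0.998666365040425}
0.0187 ['MotionError', 'grip_point_offset', 'observe', 'sign_off']
side {'fx': 437.5609408682725, 'fy': 437.5609408682725, 'cx': 315.81446948250465, 'cy': 197.79780176634821, 'dist_coeffs': array([0.02014073, 0.        , 0.        , 0.        , 0.        ]), 'world_to_cam': array([[ 0.98445041, -0.17522081, -0.01245226, -0.60238531],
       [ 0.1213748 ,  0.62725404,  0.76929873, -0.04890065],
       [-0.12698642, -0.75884784,  0.63876789, -1.08214738],
       [ 0.        ,  0.        ,  0.        ,  1.        ]])}
top {'fx': 450.24560488896185, 'fy': 450.24560488896185, 'cx': 316.6643525509554, 'cy': 199.49882149221506, 'dist_coeffs': array([-0.09850447,  0.        ,  0.        ,  0.        ,  0.        ]), 'world_to_cam': array([[ 0.02514296, -0.99952209,  0.01798382, -0.14197313],
       [ 0.99511433,  0.02674206,  0.09503861, -0.58989885],
       [-0.09547412,  0.01550641,  0.99531113, -1.24637434],
       [ 0.        ,  0.        ,  0.        ,  1.        ]])}
```

View pics/side0.png

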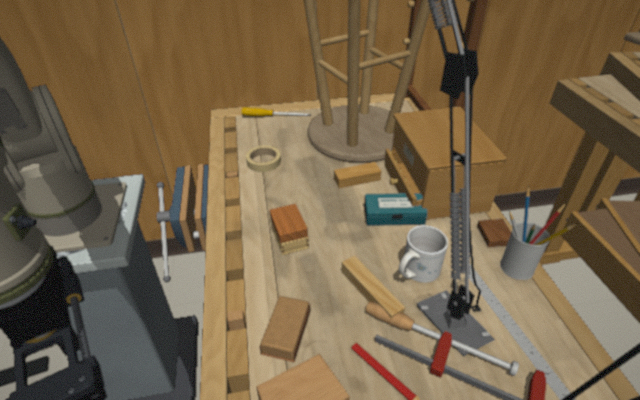

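View pics/top0.png

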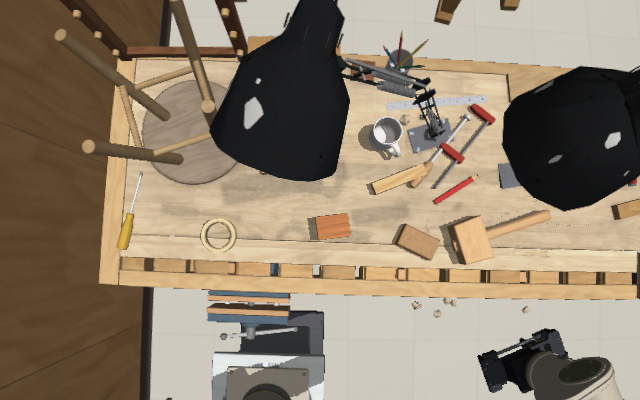

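```bash
python3 - <<'E'
import cv2,numpy as np
a=cv2.imread("pics/side0.png")[190:270,250:350];b=cv2.imread("pics/top0.png")[195:255,290:370]
cv2.imwrite("pics/z0.png",np.hstack([cv2.resize(a,(400,320),interpolation=2),cv2.resize(b,(400,320),interpolation=2)]))
E
```

```text
(no output)
```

View pics/z0.png

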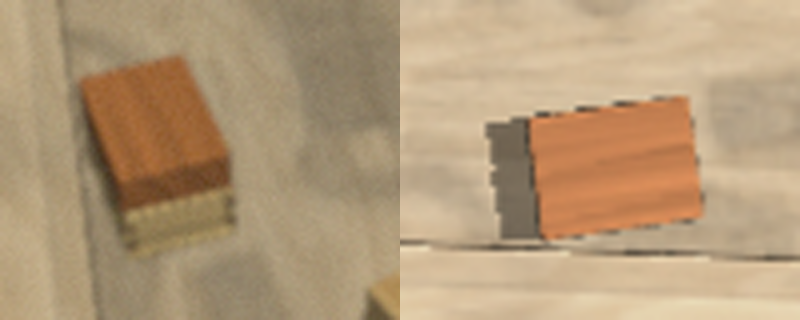

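```bash
cat > h.py <<'E'
import numpy as np,cv2
from scipy.spatial.transform import Rotation as R
from workcell import arm,camera,camera_info
CI={n:camera_info(n) for n in("side","top")}
def K(c): return np.array([[c['fx'],0,c['cx']],[0,c['fy'],c['cy']],[0,0,1.]])
def proj(n,P):
    c=CI[n];P=np.atleast_2d(P);q=P@c['world_to_cam'][:3,:3].T+c['world_to_cam'][:3,3];q=q*[1,-1,-1]
    return cv2.projectPoints(q.reshape(-1,1,3),np.zeros(3),np.zeros(3),K(c),c['dist_coeffs'])[0].reshape(-1,2)
def ray(n,uv):
    c=CI[n];p=cv2.undistortPoints(np.array([[uv]],float),K(c),c['dist_coeffs'])[0,0]
    Rw=c['world_to_cam'][:3,:3];d=Rw.T@np.array([p[0],-p[1],-1]);o=-Rw.T@c['world_to_cam'][:3,3];return o,d/np.linalg.norm(d)
def onz(n,uv,z):
    o,d=ray(n,uv);return o+d*(z-o[2])/d[2]
def tri(a,b):
    (o1,d1),(o2,d2)=ray("side",a),ray("top",b)
    s=np.linalg.lstsq(np.c_[d1,-d2],o2-o1,rcond=None)[0];return (o1+d1*s[0]+o2+d2*s[1])/2,np.linalg.norm(o1+d1*s[0]-o2-d2*s[1])
E
python3 - <<'E'
from h import *
s=[(270.2,209.7),(295.7,204),(307.5,228.3),(280.8,236.3)]
t=[(316,217.1),(347.4,213.2),(350.6,235.3),(318.6,240)]
# top: left = +y. up=+x
for n,p,in (("side",s),("top",t)):
    print(n,[onz(n,q,.064).round(4) for q in p])
for i,j in ((0,3),(1,0),(2,1),(3,2)): print(tri(s[i],t[j]))
print("tape",onz("top",(218,236),.025),"sand",[onz("top",q,.034).round(3) for q in ((404,224),(440,237),(430,260),(395,246))],onz("side",(285,325),.034))
print("offcut?",[onz("side",q,.032).round(3) for q in ((333,172),(376,164),(381,180),(340,186))], "mallet",onz("top",(472,240),.05))
E
```

```text
side [array([ 0.4826, -0.1372,  0.064 ]), array([ 0.5426, -0.1284,  0.064 ]), array([ 0.5563, -0.2137,  0.064 ]), array([ 0.4965, -0.2273,  0.064 ])]
top [array([ 0.5415, -0.1254,  0.064 ]), array([ 0.5545, -0.2116,  0.064 ]), array([ 0.494 , -0.2216,  0.064 ]), array([ 0.479 , -0.1341,  0.064 ])]
(array([ 0.48082563, -0.13423518,  0.0614534 ]), np.float64(0.003684451975337568))
(array([ 0.54224476, -0.12551637,  0.06152056]), np.float64(0.0012517110287484222))
(array([ 0.55559184, -0.21183119,  0.0621709 ]), np.float64(0.002012233079695969))
(array([ 0.49543422, -0.22209171,  0.05889841]), np.float64(0.0027337586772908816))
tape [0.48274946 0.14946424 0.025     ] sand [array([ 0.53 , -0.375,  0.034]), array([ 0.495, -0.479,  0.034]), array([ 0.43 , -0.451,  0.034]), array([ 0.467, -0.35 ,  0.034])] [ 0.47954415 -0.42580498  0.034     ]
offcut? [array([0.662, 0.02 , 0.032]), array([0.784, 0.033, 0.032]), array([ 0.777, -0.038,  0.032]), array([ 0.667, -0.043,  0.032])] mallet [ 0.48859538 -0.5666404   0.05      ]
```

```bash
cat >> h.py <<'E'
def st():
    o=arm.observe();return o,np.array(o['eef_pos']),R.from_euler('xyz',o['tool_rot'])
def log():
    import json
    o=arm.observe();open('log.jsonl','a').write(json.dumps({k:np.array(o[k]).tolist() for k in('time','joints','eef_pos','tool_rot')})+"\n");return o
def tilt(psi,phi,sgn=1):
    """jaw z axis horizontal at yaw psi; tool x = down tilted by phi about jaw axis"""
    z=np.array([np.cos(psi),np.sin(psi),0])*sgn; x=np.array([0,0,-1.]); 
    M=np.c_[x,np.cross(z,x),z]
    return R.from_rotvec(np.array([np.cos(psi),np.sin(psi),0])*phi)*R.from_matrix(M)
E
python3 - <<'E'
from h import *
o,p,r=st();log();print(r.as_matrix().round(3))
for s in(1,-1):
    t=tilt(.157,0,s);print(s,(r.inv()*t).as_rotvec(degrees=True).round(1), r.inv().apply(np.array([.518,-.175,.2])-p).round(3))
E
```

```text
[[-0.     0.934  0.358]
 [ 0.001  0.358 -0.934]
 [-1.    -0.    -0.001]]
1 [-78.   -0.1  -0. ] [ 0.022  0.421 -0.276]
-1 [ 1.02e+02 -0.00e+00  1.00e-01] [ 0.022  0.421 -0.276]
```

```bash
cat >> h.py <<'E'
def plan(P1,R1,n,P0=None,R0=None,after=True,grip=1,dec=2,show=True):
    """constant world velocity & constant tool rate; rows to type"""
    if P0 is None: _,P0,R0=st()
    w=(R0.inv()*R1).as_rotvec()/n; dp=(np.array(P1)-P0)/n; rows=[];P=P0.copy();r=R0
    for i in range(n):
        wd=np.round(np.degrees(w),2); rn=r*R.from_rotvec(np.radians(wd))
        rr=rn if after else r
        s=np.round(rr.inv().apply(P0+dp*(i+1)-P)*100,dec); P=P+rr.apply(s/100); r=rn
        rows.append([float(v) for v in np.round(wd,1)]+[float(v) for v in s]+[grip])
    if show:
        for q in rows: print(q)
    return P,r
E
python3 - <<'E'
from h import *
plan([.518,-.175,.2],tilt(.157,0),16)
E
```

```text
[-4.9, -0.0, -0.0, 0.14, 2.77, -1.49, 1]
[-4.9, -0.0, -0.0, 0.14, 2.89, -1.26, 1]
[-4.9, -0.0, -0.0, 0.14, 2.98, -1.0, 1]
[-4.9, -0.0, -0.0, 0.13, 3.06, -0.75, 1]
[-4.9, -0.0, -0.0, 0.14, 3.1, -0.48, 1]
[-4.9, -0.0, -0.0, 0.14, 3.14, -0.22, 1]
[-4.9, -0.0, -0.0, 0.14, 3.15, 0.05, 1]
[-4.9, -0.0, -0.0, 0.14, 3.13, 0.32, 1]
[-4.9, -0.0, -0.0, 0.14, 3.09, 0.59, 1]
[-4.9, -0.0, -0.0, 0.14, 3.03, 0.84, 1]
[-4.9, -0.0, -0.0, 0.13, 2.95, 1.1, 1]
[-4.9, -0.0, -0.0, 0.14, 2.85, 1.35, 1]
[-4.9, -0.0, -0.0, 0.14, 2.72, 1.58, 1]
[-4.9, -0.0, -0.0, 0.14, 2.57, 1.81, 1]
[-4.9, -0.0, -0.0, 0.14, 2.41, 2.02, 1]
[-4.9, -0.0, -0.0, 0.14, 2.23, 2.22, 1]
```

Call:
{"method": "play_rows", "body": {"series": [[-4.9,0,0,0.1,2.8,-1.5,1],[-4.9,0,0,0.1,2.9,-1.3,1],[-4.9,0,0,0.1,3.0,-1.0,1],[-4.9,0,0,0.1,3.1,-0.8,1],[-4.9,0,0,0.1,3.1,-0.5,1],[-4.9,0,0,0.1,3.1,-0.2,1],[-4.9,0,0,0.1,3.1,0,1],[-4.9,0,0,0.1,3.1,0.3,1]]}}

```text
time: 0.77
eef_pos: [0.3871, -0.3903, 0.2143]
tool_rot: [-2.981, 1.57, 2.786]
contact_force: [-0.2, 0.6, -0.4]
gripper_width: 1.003
```

```bash
python3 - <<'E'
from h import *
log();plan([.518,-.175,.2],tilt(.157,0),8)
E
```

```text
[-4.8, -0.0, -0.0, 0.18, 3.13, 0.36, 1]
[-4.8, -0.0, -0.0, 0.18, 3.09, 0.62, 1]
[-4.8, -0.0, -0.0, 0.17, 3.02, 0.87, 1]
[-4.8, -0.0, -0.0, 0.18, 2.94, 1.13, 1]
[-4.8, -0.0, -0.0, 0.18, 2.84, 1.37, 1]
[-4.8, -0.0, -0.0, 0.18, 2.71, 1.61, 1]
[-4.8, -0.0, -0.0, 0.18, 2.56, 1.83, 1]
[-4.8, -0.0, -0.0, 0.17, 2.41, 2.03, 1]
```

Call:
{"method": "play_rows", "body": {"series": [[-4.8,0,0,0.2,3.1,0.4,1],[-4.8,0,0,0.2,3.1,0.6,1],[-4.8,0,0,0.2,3.0,0.9,1],[-4.8,0,0,0.2,2.9,1.1,1],[-4.8,0,0,0.2,2.8,1.4,1],[-4.8,0,0,0.2,2.7,1.6,1],[-4.8,0,0,0.2,2.6,1.8,1],[-4.8,0,0,0.2,2.4,2.0,1]]}}

```text
time: 1.43
eef_pos: [0.5361, -0.1887, 0.1982]
tool_rot: [2.799, 1.57, 2.952]
contact_force: [1.1, -0.5, 0.0]
gripper_width: 1.001
```

```bash
python3 - <<'E'
from h import *
o=log();print(o['joints'],o['dq'].round(2)); cv2.imwrite("pics/top1.png",camera("top"));cv2.imwrite("pics/side1.png",camera("side"))
print(proj("top",o['eef_pos']),proj("side",o['eef_pos']))
_,p,r=st();print(p,(r.inv()*tilt(.157,0)).as_rotvec(degrees=True))
print(arm.observe()['contact_force'])
E
cat log.jsonl
```

```text
[ 0.70382544  0.26680282 -0.52574635  1.62612036  0.13829919  1.28626244
  0.30789683] [-0.44  0.29 -0.3  -0.24  0.22  0.03  0.23]
[[342.63852425 216.89807845]] [[293.91747746 172.7944054 ]]
[ 0.53777223 -0.18411584  0.19801989] [ 0.18970974  0.04969328 -0.16381795]
[ 0.72397707 -0.02903695  0.69839252]
{"time": 0.1, "joints": [1.1824121162569092, 0.33282030448655003, -0.06472088949781322, 1.460826978732075, 0.021608752952565594, 1.3498881949476151, -0.08848670693442712], "eef_pos": [0.22343969266686206, -0.5833413685411076, 0.22184077834852373], "tool_rot": [-3.0965271866945265, 1.5695494000661903, 1.9816995429908637]}
{"time": 0.7667, "joints": [0.9698073914453196, 0.18881274244017845, -0.2979335556221414, 1.661975526315608, 0.05736585570056361, 1.2998026968283736, 0.14482577283751502], "eef_pos": [0.38706304705370775, -0.3902807114424283, 0.21427154158630818], "tool_rot": [-2.9806890152349106, 1.5703342601484236, 2.7858495830374115]}
{"time": 1.4333, "joints": [0.7038254441688582, 0.26680281628722774, -0.52574634679578, 1.6261203647027085, 0.1382991873877415, 1.2862624396472295, 0.3078968297713267], "eef_pos": [0.536073082168629, -0.18869169238075778, 0.19822697524859603], "tool_rot": [2.798795148874032, 1.570459324815681, 2.9522141742367976]}
```

View pics/top1.png

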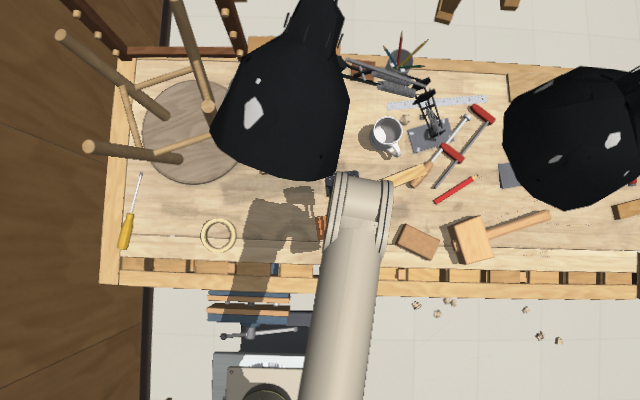

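View pics/side1.png

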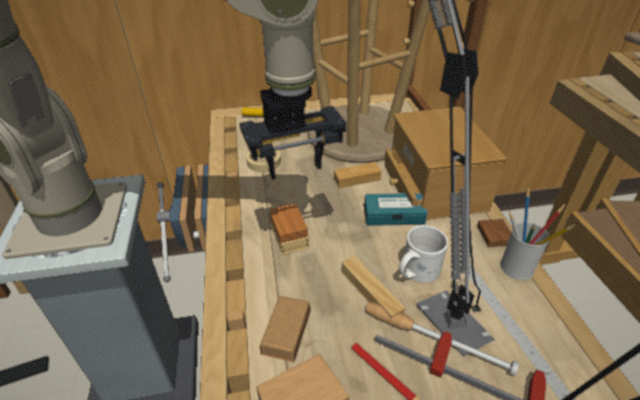

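```bash
cat > kin.py <<'E'
import numpy as np,json,itertools
from scipy.optimize import least_squares
from scipy.spatial.transform import Rotation as R
def Rz(a): return R.from_euler('z',a)
def Ry(a): return R.from_euler('y',a)
def fk(q,p,sg,full=False):
    h,L1,L2,L3,e1,e2,w,t=p[:8]
    r=Rz(-q[0]);P=np.array([0,0,h]);pts=[P]
    r=r*Ry(q[1])*Rz(sg[0]*q[2]); P=P+r.apply([e1,0,L1]);pts.append(P)
    r=r*Ry(q[3])*Rz(sg[1]*q[4]); P=P+r.apply([e2,0,L2]);pts.append(P)
    r=r*Ry(q[5])*Rz(sg[2]*q[6]); P=P+r.apply([0,0,L3]) ; 
    P=P+r.apply([0,0,0])
    # tool: x along flange z ; tool z at angle t in flange xy
    M=np.c_[[0,0,1],np.cross([np.cos(t),np.sin(t),0],[0,0,1]),[np.cos(t),np.sin(t),0]]
    T=r*R.from_matrix(M)
    return (P,T,pts) if full else (P,T)
def data(): return [json.loads(l) for l in open('log.jsonl')]
def res(p,sg,D):
    o=[]
    for d in D:
        P,T=fk(d['joints'],p,sg);o+=list(P-d['eef_pos']);o+=list((T.inv()*R.from_euler('xyz',d['tool_rot'])).as_rotvec()*.3)
    return np.array(o+list(1e-3*(np.array(p)-p00)))
p00=np.array([.3,.4,.4,.3,0,0,0,np.pi])
def fit():
    D=data();best=None
    for sg in itertools.product((1,-1),repeat=3):
        s=least_squares(res,p00,args=(sg,D))
        if best is None or s.cost<best[0]: best=(s.cost,s.x,sg)
    return best
if __name__=="__main__":
    b=fit();print(b);print(res(b[1],b[2],data())[:-8].reshape(-1,6).round(4))
E
python3 kin.py
```

```text
(np.float64(0.0012798526077824237), array([ 1.31013859,  0.81054852,  0.33211341,  2.35479299, -0.0868654 ,
       -0.55754674,  0.        ,  3.14159265]), (-1, -1, -1))
[[ 0.0355  0.0132 -0.0014  0.      0.     -0.    ]
 [ 0.0013  0.0297  0.0009  0.      0.     -0.    ]
 [ 0.0124 -0.0089  0.0005 -0.     -0.     -0.    ]]
```

Call:
{"method": "play_rows", "body": {"series": [[0,0,7,-2,0,0,1],[0,0,7,-2,0,0,1],[0,0,7,-2,0,0,1],[0,0,7,-1,0,0,1],[0,0,7,0,0,0,1],[0,0,7,0,0,0,1],[0,0,7,0,0,0,1],[0,0,7,0,0,0,1]]}}

```text
time: 2.2
eef_pos: [0.5369, -0.2025, 0.2672]
tool_rot: [1.57, 0.589, 1.718]
contact_force: [0.7, 0.7, 0.4]
gripper_width: 1.001
```

```bash
python3 - <<'E'
from h import *
o=log();print(o['joints'].round(2),o['eef_pos'],R.from_euler('xyz',o['tool_rot']).as_matrix().round(2))
E
```

```text
[ 0.95  0.76 -0.54  1.13 -0.44  1.91  0.55] [ 0.53692081 -0.20253543  0.26723024] [[-0.12 -0.08  0.99]
 [ 0.82  0.55  0.15]
 [-0.56  0.83  0.  ]]
```

Call:
{"method": "play_rows", "body": {"series": [[0,0,-7,0,0,0,1],[0,0,-7,0,0,0,1],[0,0,-7,0,0,0,1],[0,0,-7,0,0,0,1],[0,0,-7,0,0,0,1],[0,0,-7,0,0,0,1],[0,0,-7,0,0,0,1],[0,0,-7,0,0,0,1]]}}

```text
time: 2.87
eef_pos: [0.5372, -0.2018, 0.2683]
tool_rot: [-1.247, 1.563, -1.099]
contact_force: [0.1, 0.8, -0.8]
gripper_width: 1.007
```

```bash
python3 -c "
from h import *
print(log()['joints'].round(2))"
```

```text
[ 0.7   0.23 -0.5   1.51  0.12  1.42  0.34]
```

Call:
{"method": "play_rows", "body": {"series": [[0,0,-7,0,0,0,1],[0,0,-7,0,0,0,1],[0,0,-7,0,0,0,1],[0,0,-7,0,0,0,1],[0,0,-7,0,0,0,1],[0,0,-7,0,0,0,1],[0,0,-7,0,0,0,1],[0,0,-7,0,0,0,1]]}}

```text
time: 3.53
eef_pos: [0.5376, -0.2005, 0.2686]
tool_rot: [-1.566, 0.586, -1.417]
contact_force: [0.4, -0.8, -1.4]
gripper_width: 1.001
```

```bash
python3 -c "
from h import *
print(log()['joints'].round(2))"
```

```text
[ 0.28  0.21 -0.6   1.89  1.09  1.47 -0.53]
```

Call:
{"method": "play_rows", "body": {"series": [[7,0,0,0,0,0,1],[7,0,0,0,0,0,1],[7,0,0,0,0,0,1],[7,0,0,0,0,0,1],[7,0,0,0,0,0,1],[7,0,0,0,0,0,1],[7,0,0,0,0,0,1],[7,0,0,0,0,0,1]]}}

```text
time: 4.2
eef_pos: [0.5367, -0.2015, 0.2669]
tool_rot: [-0.588, 0.593, -1.423]
contact_force: [0.3, -1.0, -0.0]
gripper_width: 0.998
```

```bash
python3 -c "
from h import *
print(log()['joints'].round(2))"; cat log.jsonl | tail -3
```

```text
[ 0.25  0.2  -0.56  1.89  1.08  1.46 -1.51]
{"time": 2.8667, "joints": [0.7018921019541324, 0.2334670650504367, -0.5045241586555574, 1.5136387380909426, 0.11914546352991684, 1.4191219822696945, 0.3395722995116925], "eef_pos": [0.5372299095492896, -0.2017518566331383, 0.2682865091814127], "tool_rot": [-1.246866608324907, 1.5634536607429679, -1.0986633342218532]}
{"time": 3.5333, "joints": [0.2815378869349694, 0.2090747614594721, -0.6034138844090192, 1.892786423597983, 1.0894649731521677, 1.4709429746607756, -0.531525423903602], "eef_pos": [0.537606767054325, -0.20045554406056862, 0.2686225942737977], "tool_rot": [-1.5658574858520125, 0.5864975840844395, -1.4172055403423462]}
{"time": 4.2, "joints": [0.25032107387233343, 0.20419452196471602, -0.5637695522405988, 1.8927877821750745, 1.0757763223285115, 1.462015504122608, -1.506111419971525], "eef_pos": [0.5367102338734883, -0.20147547691354298, 0.26690504256775555], "tool_rot": [-0.5878345248849123, 0.5933404339441757, -1.4229200723007436]}
```

```bash
cat > kin2.py <<'E'
import numpy as np,json
from scipy.optimize import least_squares
from scipy.spatial.transform import Rotation as R
def frames(q):
    S='zyzyzyz';sg=(-1,1,-1,1,-1,1,-1);r=R.identity();o=[]
    for i in range(7): r=r*R.from_euler(S[i],sg[i]*q[i]);o.append(r)
    return o
M=R.from_matrix(np.c_[[0,0,1],np.cross([-1,0,0],[0,0,1]),[-1,0,0]])
def A(q):
    F=frames(q)
    cols=[np.eye(3)[:,2:3]]  # base z
    cols+=[F[0].as_matrix()[:,:2], F[2].as_matrix(), F[4].as_matrix(), F[6].as_matrix()]
    return np.hstack(cols)
def data(): return [json.loads(l) for l in open('log.jsonl')]
def fit():
    D=data();AA=np.vstack([A(d['joints']) for d in D]);b=np.hstack([d['eef_pos'] for d in D])
    lam=1e-3;n=AA.shape[1];x0=np.array([.3,0,0,0,0,.4,0,0,.4,0,0,.2])
    x=x0+np.linalg.lstsq(np.vstack([AA,lam*np.eye(n)]),np.r_[b-AA@x0,np.zeros(n)],rcond=None)[0]
    return x,(AA@x-b).reshape(-1,3),np.linalg.svd(AA)[1]
X=fit()[0]
def fk(q): return A(q)@X, frames(q)[6]*M
LO=np.array([-2.6,-.5,-1.47,.16,-1.27,.06,-2.6]);HI=np.array([2.6,2.12,1.34,2.42,4.41,2.06,2.6])
def ik(P,T,q0,w=1e-3):
    f=lambda q:np.r_[fk(q)[0]-P,(fk(q)[1].inv()*T).as_rotvec()*.3,w*(q-q0)]
    s=least_squares(f,np.clip(q0,LO+.011,HI-.011),bounds=(LO+.01,HI-.01));e=f(s.x)
    return s.x,np.linalg.norm(e[:3]),np.linalg.norm(e[3:6])/.3
if __name__=="__main__":
    x,r,s=fit();print(x.round(4));print(r.round(4));print(s.round(3))
E
python3 kin2.py
```

```text
[ 2.582e-01  0.000e+00 -2.180e-02  0.000e+00 -2.350e-02  4.486e-01
  0.000e+00 -3.000e-04  4.900e-01 -0.000e+00 -0.000e+00  3.518e-01]
[[ 0.  0. -0.]
 [ 0. -0.  0.]
 [-0. -0.  0.]
 [ 0.  0. -0.]
 [ 0. -0. -0.]
 [ 0.  0. -0.]
 [-0. -0.  0.]]
[5.124 5.056 4.924 1.8   1.612 1.098 0.684 0.444 0.32  0.275 0.206 0.095]
```

```bash
cat > scan.py <<'E'
from kin2 import *
from h import tilt
import sys
q0=np.array([0.70,.23,-.5,1.51,.12,1.42,.34])
for psi0 in (.157,.157-np.pi/2, .157+np.pi/2):
  for pos in ([.52,-.15],[.52,-.05],[.58,-.15]):
    q=q0.copy()
    # yaw gradually
    for s in np.linspace(0,1,10): q,e,a=ik(np.array(pos+[.1]),tilt(.157+(psi0-.157)*s,0),q)
    qs=q.copy()
    for sg in (1,-1):
        q=qs.copy();out=[]
        for ph in range(0,91,5):
            T=tilt(psi0,np.radians(sg*ph)); g=np.array(pos+[.05]);P=g+T.apply([.0187,0,0])
            q,e,a=ik(P,T,q)
            if e>2e-3 or a>.01: break
            out.append(ph); last=q
        print(round(psi0,2),pos,sg,'max',out[-1] if out else None,last.round(2))
E
python3 scan.py
```

```text
0.16 [0.52, -0.15] 1 max 90 [ 1.02  1.33 -0.65  1.18 -0.48  1.87  0.7 ]
0.16 [0.52, -0.15] -1 max 90 [-0.32  0.95 -0.14  1.91  1.36  1.75 -1.32]
0.16 [0.52, -0.05] 1 max 90 [ 1.01  1.29 -0.73  1.38 -0.49  1.67  0.71]
0.16 [0.52, -0.05] -1 max 90 [-0.46  0.99 -0.18  1.8   1.23  1.84 -1.28]
0.16 [0.58, -0.15] 1 max 90 [ 0.94  1.41 -0.71  0.99 -0.48  1.9   0.61]
0.16 [0.58, -0.15] -1 max 90 [-0.37  0.99 -0.05  1.77  1.37  1.7  -1.21]
-1.41 [0.52, -0.15] 1 max 40 [ 1.49  0.36 -1.12  2.31 -0.74  0.12 -0.21]
-1.41 [0.52, -0.15] -1 max 60 [ 0.1   1.07 -0.05  1.05  0.25  2.05 -1.37]
-1.41 [0.52, -0.05] 1 max 35 [ 0.98  0.15 -0.88  2.36 -0.47  0.11 -0.82]
-1.41 [0.52, -0.05] -1 max 60 [-0.03  1.06 -0.03  1.08  0.12  2.05 -1.49]
-1.41 [0.58, -0.15] 1 max 40 [ 1.23  0.41 -0.94  2.2  -0.39  0.1  -0.61]
-1.41 [0.58, -0.15] -1 max 55 [-0.11  1.18  0.42  0.87 -0.06  2.05 -1.16]
1.73 [0.52, -0.15] 1 max 60 [ 0.1   1.07 -0.05  1.05  0.25  2.05  1.77]
1.73 [0.52, -0.15] -1 max 40 [ 1.59  0.44 -1.24  2.31  0.03  0.09  2.21]
1.73 [0.52, -0.05] 1 max 60 [-0.03  1.05 -0.03  1.08  0.12  2.05  1.66]
1.73 [0.52, -0.05] -1 max 35 [ 1.19  0.21 -1.1   2.35  0.07  0.11  1.81]
1.73 [0.58, -0.15] 1 max 55 [-0.1   1.18  0.41  0.87 -0.05  2.05  1.98]
1.73 [0.58, -0.15] -1 max 90 [ 2.13  2.08 -1.19  2.26  2.95  0.09  0.82]
```

```bash
cat >> h.py <<'E'
G=.0187
def tcp(g,psi,phi,back=0):
    T=tilt(psi,np.radians(phi));return np.array(g)+T.apply([G-back,0,0]),T
E
python3 - <<'E'
from h import *
from kin2 import ik
o,p,r=st();P,T=tcp([.518,-.175,.036],.157,25,.12)
print(P,(r.inv()*T).as_rotvec(degrees=True));print(ik(P,T,o['joints']))
plan(P,T,16)
E
```

```text
[ 0.52469378 -0.21728469  0.12780898] [-46.87193625  39.46863935  74.06678677]
(array([ 1.3275385 ,  0.91874672, -1.31843313,  1.46554254,  0.45761012,
        1.51321908,  0.19425554]), np.float64(4.023172429157196e-06), np.float64(2.7737030625830836e-05))
[-2.9, 2.5, 4.6, 0.61, 0.28, -0.57, 1]
[-2.9, 2.5, 4.6, 0.65, 0.26, -0.53, 1]
[-2.9, 2.5, 4.6, 0.69, 0.23, -0.48, 1]
[-2.9, 2.5, 4.6, 0.73, 0.2, -0.45, 1]
[-2.9, 2.5, 4.6, 0.77, 0.16, -0.4, 1]
[-2.9, 2.5, 4.6, 0.79, 0.11, -0.36, 1]
[-2.9, 2.5, 4.6, 0.81, 0.07, -0.33, 1]
[-2.9, 2.5, 4.6, 0.83, 0.01, -0.28, 1]
[-2.9, 2.5, 4.6, 0.84, -0.03, -0.25, 1]
[-2.9, 2.5, 4.6, 0.85, -0.1, -0.22, 1]
[-2.9, 2.5, 4.6, 0.84, -0.15, -0.19, 1]
[-2.9, 2.5, 4.6, 0.84, -0.21, -0.16, 1]
[-2.9, 2.5, 4.6, 0.83, -0.27, -0.13, 1]
[-2.9, 2.5, 4.6, 0.8, -0.33, -0.12, 1]
[-2.9, 2.5, 4.6, 0.78, -0.39, -0.1, 1]
[-2.9, 2.5, 4.6, 0.75, -0.45, -0.09, 1]
```

Call:
{"method": "play_rows", "body": {"series": [[-7,0,0,0,0,0,1],[-7,0,0,0,0,0,1],[-7,0,0,0,0,0,1],[-7,0,0,0,0,0,1],[-7,0,0,0,0,0,1],[-7,0,0,0,0,0,1],[-7,0,0,0,0,0,1],[-7,0,0,0,0,0,1]]}}

```text
time: 4.87
eef_pos: [0.5367, -0.2015, 0.2669]
tool_rot: [-1.577, 0.593, -1.423]
contact_force: [-0.8, 0.1, 0.0]
gripper_width: 1.001
```

```bash
python3 - <<'E'
from h import *
from kin2 import ik
o,p,r=st();P,T=tcp([.518,-.175,.036],.157,25,.10)
print(o['joints'].round(2),P,(r.inv()*T).as_rotvec(degrees=True));print(ik(P,T,np.array([.7,.2,-.5,1.5,0,1.5,.3])))
plan(P,T,16)
E
```

```text
[ 0.28  0.21 -0.6   1.89  1.08  1.47 -0.52] [ 0.52337221 -0.20893628  0.10968282] [-0.24754374 -0.41530328 81.00241976]
(array([ 0.86783163,  0.55068847, -0.48888801,  1.52258872, -0.11829532,
        1.36596177,  0.60699901]), np.float64(8.596354029169051e-07), np.float64(6.050788729348553e-06))
[-0.0, -0.0, 5.1, 0.65, 0.74, -0.08, 1]
[-0.0, -0.0, 5.1, 0.7, 0.69, -0.09, 1]
[-0.0, -0.0, 5.1, 0.77, 0.61, -0.08, 1]
[-0.0, -0.0, 5.1, 0.82, 0.55, -0.09, 1]
[-0.0, -0.0, 5.1, 0.86, 0.48, -0.08, 1]
[-0.0, -0.0, 5.1, 0.9, 0.39, -0.09, 1]
[-0.0, -0.0, 5.1, 0.93, 0.32, -0.08, 1]
[-0.0, -0.0, 5.1, 0.96, 0.23, -0.09, 1]
[-0.0, -0.0, 5.1, 0.97, 0.14, -0.09, 1]
[-0.0, -0.0, 5.1, 0.98, 0.06, -0.08, 1]
[-0.0, -0.0, 5.1, 0.99, -0.02, -0.09, 1]
[-0.0, -0.0, 5.1, 0.97, -0.12, -0.09, 1]
[-0.0, -0.0, 5.1, 0.97, -0.2, -0.09, 1]
[-0.0, -0.0, 5.1, 0.94, -0.28, -0.08, 1]
[-0.0, -0.0, 5.1, 0.91, -0.36, -0.09, 1]
[-0.0, -0.0, 5.1, 0.88, -0.45, -0.09, 1]
```

Call:
{"method": "play_rows", "body": {"series": [[0,0,6.8,0,0,0,1],[0,0,6.8,0,0,0,1],[0,0,6.8,0,0,0,1],[0,0,6.8,0,0,0,1],[0,0,6.8,0,0,0,1],[0,0,6.8,0,0,0,1],[0,0,6.8,0,0,0,1],[0,0,6.8,0,0,0,1]]}}

```text
time: 5.53
eef_pos: [0.5374, -0.2013, 0.2686]
tool_rot: [-1.441, 1.547, -1.292]
contact_force: [0.4, 0.9, -0.8]
gripper_width: 1.002
```

Call:
{"method": "play_rows", "body": {"series": [[0,0,6.7,0,0,0,1],[0,0,6.7,0,0,0,1],[0,0,6.6,0,0,0,1],[0,0,6.6,0,0,0,1],[0,0,0,3,0,0,1],[0,0,0,3,0,0,1],[0,0,0,3,0,0,1],[0,0,0,0,0,0,1]]}}

```text
time: 6.2
eef_pos: [0.5286, -0.1606, 0.1806]
tool_rot: [1.587, 1.129, 1.736]
contact_force: [-1.0, 0.4, -0.1]
gripper_width: 1.001
```

```bash
python3 - <<'E'
from h import *
o,p,r=st();P,T=tcp([.518,-.175,.036],.157,25,.08)
print(o['joints'].round(2),p,P,(r.inv()*T).as_rotvec(degrees=True))
plan(P,T,8)
E
```

```text
[ 0.81  0.45 -0.5   1.51 -0.18  1.45  0.53] [ 0.52861753 -0.16062028  0.18064635] [ 0.52205063 -0.20058787  0.09155667] [-0.47015645 -0.20886275 -0.30490533]
[-0.1, -0.0, -0.0, 0.8, -0.91, -0.15, 1]
[-0.1, -0.0, -0.0, 0.81, -0.91, -0.15, 1]
[-0.1, -0.0, -0.0, 0.8, -0.91, -0.15, 1]
[-0.1, -0.0, -0.0, 0.8, -0.91, -0.16, 1]
[-0.1, -0.0, -0.0, 0.81, -0.91, -0.15, 1]
[-0.1, -0.0, -0.0, 0.8, -0.91, -0.16, 1]
[-0.1, -0.0, -0.0, 0.81, -0.9, -0.16, 1]
[-0.1, -0.0, -0.0, 0.81, -0.91, -0.16, 1]
```

Call:
{"method": "play_rows", "body": {"series": [[-0.1,0,0,1.1,-1.3,-0.2,1],[-0.1,0,0,1.1,-1.2,-0.2,1],[-0.1,0,0,1.1,-1.2,-0.2,1],[-0.1,0,0,1.1,-1.2,-0.2,1],[-0.1,0,0,1.1,-1.2,-0.2,1],[0,0,0,1,-1.2,-0.2,1],[0,0,0,0,0,0,1],[0,0,0,0,0,0,1]]}}

```text
time: 6.87
eef_pos: [0.5253, -0.2036, 0.095]
tool_rot: [1.565, 1.133, 1.722]
contact_force: [0.6, -0.2, 1.2]
gripper_width: 1.0
```

```bash
python3 - <<'E'
from h import *
o,p,r=st();P,T=tcp([.518,-.175,.036],.157,25,.0)
print(o['joints'].round(2),p,P,(r.inv()*T).as_rotvec(degrees=True))
plan(P,T,6)
a,b=camera("side"),camera("top")
cv2.imwrite("pics/z2.png",np.hstack([cv2.resize(a[140:270,220:350],(400,400),interpolation=2),cv2.resize(b[170:270,280:380],(400,400),interpolation=2)]))
E
```

```text
[ 0.84  0.56 -0.46  1.54 -0.13  1.34  0.62] [ 0.52531412 -0.20357759  0.09497666] [ 0.51676433 -0.16719424  0.01905204] [ 0.03002864  0.14919798 -0.07105039]
[0.0, 0.0, -0.0, 1.41, 0.03, -0.05, 1]
[0.0, 0.0, -0.0, 1.41, 0.02, -0.05, 1]
[0.0, 0.0, -0.0, 1.41, 0.03, -0.05, 1]
[0.0, 0.0, -0.0, 1.41, 0.03, -0.04, 1]
[0.0, 0.0, -0.0, 1.41, 0.03, -0.05, 1]
[0.0, 0.0, -0.0, 1.41, 0.02, -0.05, 1]
```

View pics/z2.png

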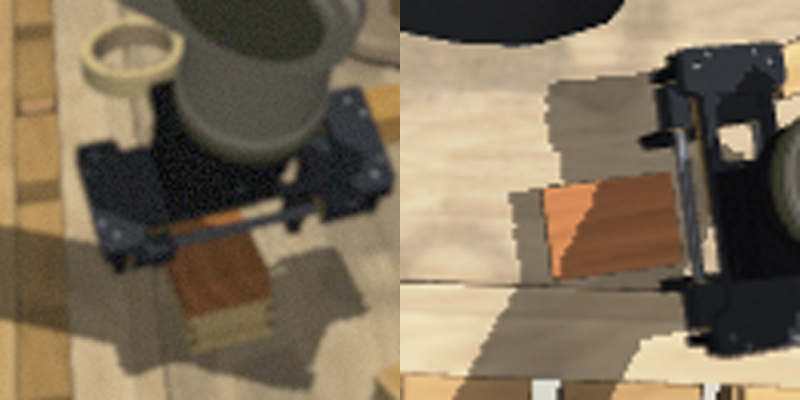

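Call:
{"method": "play_rows", "body": {"series": [[0,0,0,1.4,0,0,1],[0,0,0,1.4,0,0,1],[0,0,0,1.4,0,-0.1,1],[0,0,0,1.4,0.1,-0.1,1],[0,0,0,1.4,0.1,-0.1,1],[0,0,0,1.4,0,0,1],[0,0,0,0,0,0,1],[0,0,0,0,0,0,1]]}}

```text
time: 7.63
eef_pos: [0.5175, -0.1664, 0.0212]
tool_rot: [1.561, 1.135, 1.72]
contact_force: [-0.1, -0.6, 0.6]
gripper_width: 0.999
```

```bash
python3 - <<'E'
from h import *
o,p,r=st();P,T=tcp([.518,-.175,.036],.157,25,.0)
print(o['joints'].round(2),p,P,r.inv().apply(P-p),(r.inv()*T).as_rotvec(degrees=True))
a,b=camera("side"),camera("top")
cv2.imwrite("pics/z3.png",np.hstack([cv2.resize(a[140:270,220:350],(400,400),interpolation=2),cv2.resize(b[170:270,280:380],(400,400),interpolation=2)]))
E
```

```text
[ 0.82  0.6  -0.47  1.66 -0.12  1.17  0.61] [ 0.51754929 -0.16641682  0.02122551] [ 0.51676433 -0.16719424  0.01905204] [ 0.00169442 -0.00150043 -0.00090675] [0.16909402 0.18399656 0.00479231]
```

View pics/z3.png

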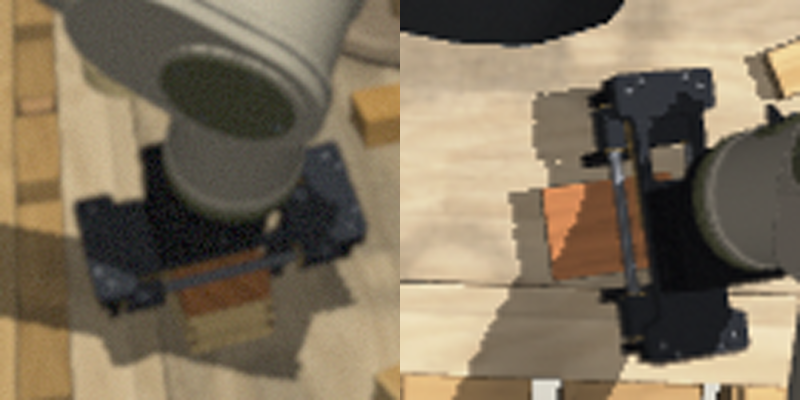

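Call:
{"method": "play_rows", "body": {"series": [[0,0,0,0.2,-0.1,-0.1,1],[0,0,0,0,0,0,1],[0,0,0,0,0,0,0],[0,0,0,0,0,0,0],[0,0,0,0,0,0,0],[0,0,0,0,0,0,0],[0,0,0,0,0,0,0],[0,0,0,0,0,0,0]], "force": 55}}

```text
time: 8.4
eef_pos: [0.5166, -0.1671, 0.0184]
tool_rot: [1.561, 1.135, 1.719]
contact_force: [2.0, -0.4, -0.0]
gripper_width: 0.733
```

```bash
python3 - <<'E'
from h import *
o,p,r=st();print(p,o['gripper_width']*87,o['contact_force'],(r.inv()*tilt(.157,np.radians(25))).as_rotvec(degrees=True),'grasp',p-r.apply([G,0,0]))
E
```

```text
[ 0.5165685  -0.16708211  0.01838285] 63.73933096291251 [ 1.96577882 -0.4266997  -0.0403436 ] [0.11342307 0.21988842 0.01714931] grasp [ 0.5177325  -0.17489409  0.03533301]
```

```bash
python3 - <<'E'
from h import *
P,T=tcp([.5177,-.1749,.0953],.157,25,0)
_,p,r=st()
plan(P,r,8,grip=0)
E
```

```text
[0.0, 0.0, 0.0, -0.68, 0.32, 0.0, 0]
[0.0, 0.0, 0.0, -0.68, 0.31, 0.0, 0]
[0.0, 0.0, 0.0, -0.68, 0.32, 0.01, 0]
[0.0, 0.0, 0.0, -0.68, 0.32, -0.0, 0]
[0.0, 0.0, 0.0, -0.68, 0.31, -0.0, 0]
[0.0, 0.0, 0.0, -0.68, 0.32, 0.0, 0]
[0.0, 0.0, 0.0, -0.68, 0.32, 0.0, 0]
[0.0, 0.0, 0.0, -0.68, 0.31, 0.01, 0]
```

Call:
{"method": "play_rows", "body": {"series": [[0,0,0,-0.3,0.15,0,0],[0,0,0,-0.5,0.25,0,0],[0,0,0,-0.9,0.4,0,0],[0,0,0,-1.1,0.5,0,0],[0,0,0,-1.1,0.5,0,0],[0,0,0,-1.0,0.4,0,0],[0,0,0,-0.5,0.3,0,0],[0,0,0,0,0,0,0]]}}

```text
time: 9.07
eef_pos: [0.5169, -0.1676, 0.0797]
tool_rot: [1.557, 1.136, 1.715]
contact_force: [1.3, 0.8, -3.8]
gripper_width: 0.727
```

```bash
python3 - <<'E'
from h import *
o,p,r=st();print(p,o['gripper_width']*87,o['contact_force'],(r.inv()*tilt(.157,np.radians(25))).as_rotvec(degrees=True),'grasp',p-r.apply([G,0,0]))
a,b=camera("side"),camera("top")
cv2.imwrite("pics/z4.png",np.hstack([cv2.resize(a[140:270,220:350],(400,400),interpolation=2),cv2.resize(b[170:270,280:380],(400,400),interpolation=2)]))
E
```

```text
[ 0.51694505 -0.16760619  0.07971062] 63.24962580739794 [ 1.31987576  0.77028693 -3.76296283] [0.15728108 0.30206557 0.11361996] grasp [ 0.51807805 -0.17539418  0.09667392]
```

View pics/z4.png

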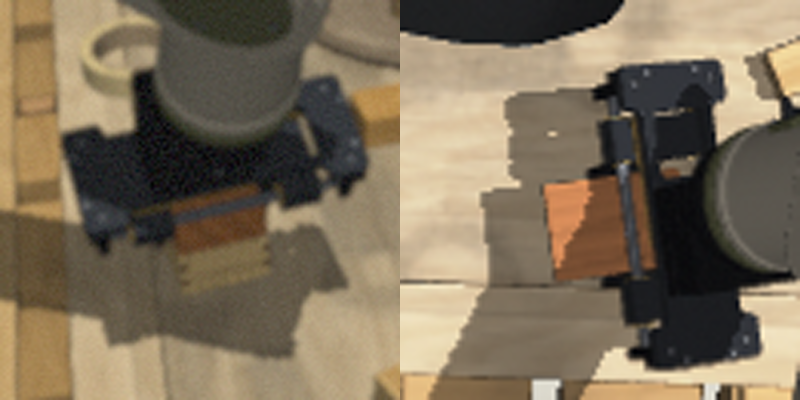

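Call:
{"method": "play_rows", "body": {"series": [[0,0,-3,0,-0.1,0,0],[0,0,-6,0,-0.2,0,0],[0,0,-6,0,-0.2,0,0],[0,0,-6,0,-0.2,0,0],[0,0,-6,0,-0.2,0,0],[0,0,-6,0,-0.2,0,0],[0,0,-6,0,-0.2,0,0],[0,0,-6,0,-0.2,0,0]]}}

```text
time: 9.83
eef_pos: [0.5184, -0.1812, 0.0766]
tool_rot: [-1.555, 1.217, -1.398]
contact_force: [-0.6, 0.0, -4.4]
gripper_width: 0.731
```

Call:
{"method": "play_rows", "body": {"series": [[0,0,-6,0,-0.2,0,0],[0,0,-6,0,-0.2,0,0],[0,0,-6,0,-0.2,0,0],[0,0,-6,0,-0.2,0,0],[0,0,-6,0,-0.2,0,0],[0,0,-6,0,-0.2,0,0],[0,0,-6,0,-0.2,0,0],[0,0,-3,0,-0.1,0,0]]}}

```text
time: 10.5
eef_pos: [0.5196, -0.1909, 0.0838]
tool_rot: [-1.57, 0.433, -1.409]
contact_force: [-0.6, 0.7, -4.6]
gripper_width: 0.727
```

```bash
python3 - <<'E'
from h import *
o=log();o,p,r=st();print(o['joints'].round(2),p,o['gripper_width']*87,o['contact_force'],(r.inv()*tilt(.157,np.radians(-65))).as_rotvec(degrees=True),'grasp',p-r.apply([G,0,0]))
a,b=camera("side"),camera("top")
cv2.imwrite("pics/z5.png",np.hstack([cv2.resize(a[120:270,220:370],(400,400),interpolation=2),cv2.resize(b[160:260,270:370],(400,400),interpolation=2)]))
E
```

```text
[-0.08  0.54 -0.31  2.05  1.28  1.43 -1.03] [ 0.51960956 -0.19085044  0.0837895 ] 63.276565263113696 [-0.55691523  0.65420337 -4.6172082 ] [0.03738298 0.23870182 0.20561164] grasp [ 0.51687828 -0.17409537  0.09163154]
```

View pics/z5.png

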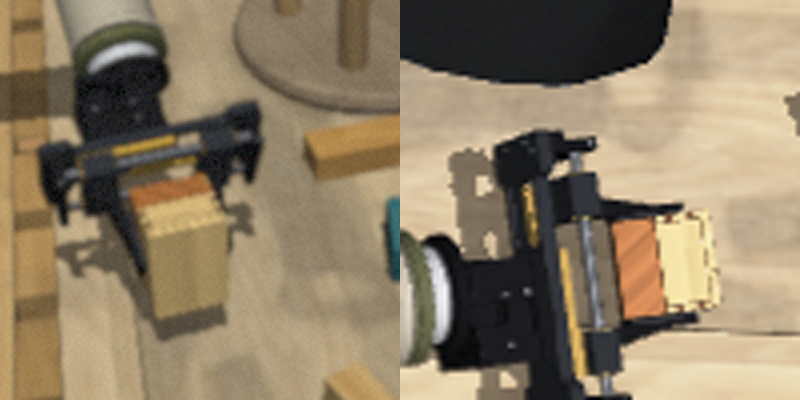

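```bash
python3 - <<'E'
from h import *
o,p,r=st();P,T=tcp([.517,-.174,.0475],.157,-65,0);plan(P,T,6,grip=0);print(T.inv().apply([0,0,-1]))
E
```

```text
[0.0, 0.0, -0.0, 0.3, 0.65, 0.01, 0]
[0.0, 0.0, -0.0, 0.3, 0.66, 0.01, 0]
[0.0, 0.0, -0.0, 0.3, 0.65, 0.01, 0]
[0.0, 0.0, -0.0, 0.3, 0.65, 0.01, 0]
[0.0, 0.0, -0.0, 0.3, 0.66, 0.01, 0]
[0.0, 0.0, -0.0, 0.3, 0.65, 0.01, 0]
[0.42261826 0.90630779 0.        ]
```

Call:
{"method": "play_rows", "body": {"series": [[0,0,0,0.3,0.65,0,0],[0,0,0,0.4,0.9,0,0],[0,0,0,0.4,0.9,0,0],[0,0,0,0.4,0.8,0,0],[0,0,0,0.2,0.45,0,0],[0,0,0,0.1,0.2,0,0],[0,0,0,0,0,0,0],[0,0,0,0,0,0,0]]}}

```text
time: 11.27
eef_pos: [0.5202, -0.1927, 0.0428]
tool_rot: [-1.567, 0.436, -1.412]
contact_force: [-0.3, -0.8, -4.6]
gripper_width: 0.729
```

```bash
python3 - <<'E'
from h import *
o,p,r=st();print(p,o['contact_force'],(r.inv()*tilt(.157,np.radians(-65))).as_rotvec(degrees=True),'grasp',p-r.apply([G,0,0]))
E
```

```text
[ 0.52024726 -0.1926522   0.04283712] [-0.28557557 -0.78422029 -4.58237114] [-0.19270525  0.09934617  0.0035042 ] grasp [ 0.51756525 -0.17591728  0.05073899]
```

Still free at grasp height 50.7 mm; creep down 3 mm, then smaller.

Call:
{"method": "play_rows", "body": {"series": [[0,0,0,0.05,0.1,0,0],[0,0,0,0.05,0.1,0,0],[0,0,0,0.05,0.1,0,0],[0,0,0,0,0,0,0],[0,0,0,0,0,0,0],[0,0,0,0,0,0,0],[0,0,0,0,0,0,0],[0,0,0,0,0,0,0]]}}

```text
time: 11.93
eef_pos: [0.5206, -0.1927, 0.0411]
tool_rot: [-1.565, 0.434, -1.411]
contact_force: [-3.4, 3.3, 8.6]
gripper_width: 0.73
```

```bash
python3 - <<'E'
from h import *
o,p,r=st();print(p,o['contact_force'],(r.inv()*tilt(.157,np.radians(-65))).as_rotvec(degrees=True),'grasp',p-r.apply([G,0,0]))
E
```

```text
[ 0.5206098  -0.19271386  0.04114142] [-3.42032264  3.27933756  8.57541487] [-0.25844923  0.12417106  0.15799751] grasp [ 0.51791658 -0.17595921  0.04899752]
```

Call:
{"method": "play_rows", "body": {"series": [[0,0,0,-0.04,-0.09,0,0],[0,0,0,0,0,0,0],[0,0,0,0,0,0,0],[0,0,0,0,0,0,0.75],[0,0,0,0,0,0,0.78],[0,0,0,0,0,0,0.82],[0,0,0,0,0,0,0.9],[0,0,0,0,0,0,1]]}}

```text
time: 12.6
eef_pos: [0.5201, -0.1928, 0.0403]
tool_rot: [-1.567, 0.436, -1.412]
contact_force: [-0.0, -0.5, 0.4]
gripper_width: 0.892
```

```bash
python3 - <<'E'
from h import *
o,p,r=st();print(p,o['gripper_width'],o['contact_force'],(r.inv()*tilt(.157,np.radians(-65))).as_rotvec(degrees=True),'grasp',p-r.apply([G,0,0]))
a,b=camera("side"),camera("top")
cv2.imwrite("pics/z6.png",np.hstack([cv2.resize(a[150:270,230:350],(400,400),interpolation=2),cv2.resize(b[180:260,290:370],(400,400),interpolation=2)]))
E
```

```text
[ 0.52011383 -0.19282155  0.04027474] 0.8919878974986416 [-0.02650563 -0.54314536  0.35046524] [-0.17687734  0.09086726  0.00794877] grasp [ 0.51743446 -0.1760856   0.0481753 ]
```

View pics/z6.png

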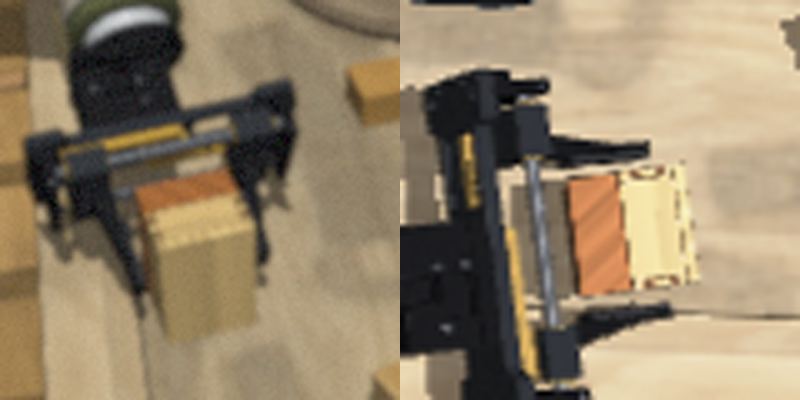

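Call:
{"method": "play_rows", "body": {"series": [[0,0,0,-0.3,0,0,1],[0,0,0,-0.8,0,0,1],[0,0,0,-1.5,0,0,1],[0,0,0,-2.0,0,0,1],[0,0,0,-2.0,0,0,1],[0,0,0,-2.0,-1.5,0,1],[0,0,0,-1.5,-3.0,0,1],[0,0,0,-1.5,-3.0,0,1]]}}

```text
time: 13.37
eef_pos: [0.5079, -0.1178, 0.1584]
tool_rot: [-1.569, 0.437, -1.41]
contact_force: [1.1, 0.4, 0.2]
gripper_width: 0.997
```

```bash
python3 - <<'E'
from h import *
o,p,r=st();print(o['joints'].round(2),p)
a,b=camera("side"),camera("top");cv2.imwrite("pics/side7.png",a);cv2.imwrite("pics/top7.png",b)
cv2.imwrite("pics/z7.png",np.hstack([cv2.resize(a[170:250,250:330],(400,400),interpolation=2),cv2.resize(b[190:250,310:370],(400,400),interpolation=2)]))
E
```

```text
[-0.15  0.42 -0.39  2.01  1.14  1.57 -0.94] [ 0.50790355 -0.11778472  0.15837465]
```

View pics/z7.png

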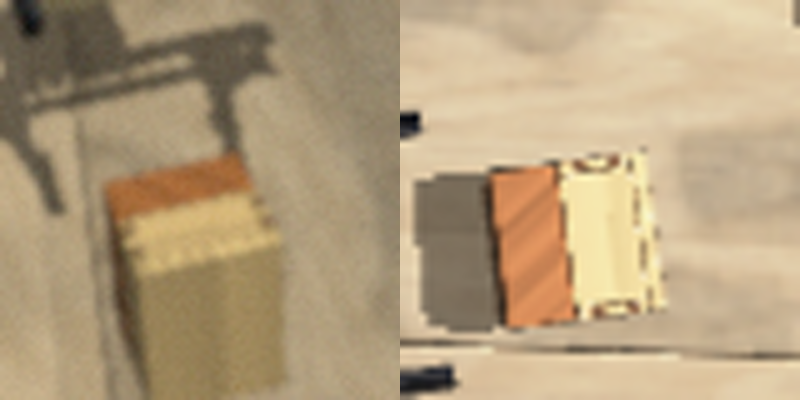

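```bash
python3 - <<'E'
from h import *
for n,l in (("top",[(333.7,214.),(336.55,237.85),(323.5,215.5),(326,239),(346.3,212.5),(349.7,235.7)]),("side",[(301,207.4),(274,214),(298,200.8),(271,206.6),(306,217),(278.5,224.5)])):
    q=[onz(n,u,.09) for u in l]
    for x in q: print(n,x.round(4))
    for i in (0,2,4): d=q[i]-q[i+1];print('mid',((q[i]+q[i+1])/2).round(4),np.linalg.norm(d).round(4),np.arctan2(d[1],d[0]).round(3))
print(tri((301,207.4),(333.7,214.)),tri((274,214),(336.55,237.85)))
E
```

```text
top [ 0.5496 -0.1725  0.09  ]
top [ 0.4858 -0.1815  0.09  ]
top [ 0.5448 -0.1451  0.09  ]
top [ 0.482  -0.1533  0.09  ]
top [ 0.5545 -0.2064  0.09  ]
top [ 0.4924 -0.2168  0.09  ]
mid [ 0.5177 -0.177   0.09  ] 0.0645 0.141
mid [ 0.5134 -0.1492  0.09  ] 0.0634 0.13
mid [ 0.5235 -0.2116  0.09  ] 0.063 0.165
side [ 0.5492 -0.1724  0.09  ]
side [ 0.4885 -0.1829  0.09  ]
side [ 0.546  -0.1488  0.09  ]
side [ 0.4845 -0.1572  0.09  ]
side [ 0.5551 -0.2055  0.09  ]
side [ 0.4944 -0.2178  0.09  ]
mid [ 0.5189 -0.1776  0.09  ] 0.0616 0.171
mid [ 0.5152 -0.153   0.09  ] 0.0621 0.135
mid [ 0.5247 -0.2117  0.09  ] 0.0619 0.199
(array([ 0.54940196, -0.17246922,  0.09005866]), np.float64(0.00038897485224905913)) (array([ 0.48715258, -0.18164484,  0.08891084]), np.float64(0.002768671251213113))
```

Call:
{"method": "play_rows", "body": {"series": [[0,0,7,-1.5,-3.0,0,1],[0,0,7,-1.5,-3.0,0,1],[0,0,7,-0.6,-1.0,0,1],[0,0,7,0,0,0,1],[0,0,7,0,0,0,1],[0,0,7,0,0,0,1],[0,0,7,0,0,0,1],[0,0,7,0,0,0,1]]}}

```text
time: 14.13
eef_pos: [0.5093, -0.122, 0.2372]
tool_rot: [-1.52, 1.417, -1.36]
contact_force: [-0.2, -0.4, -0.4]
gripper_width: 1.003
```

```bash
python3 - <<'E'
from h import *
o,p,r=st();P,T=tcp([.518,-.177,.057],.157,35,.10);print(o['joints'].round(2),p,P,(r.inv()*T).as_rotvec(degrees=True))
plan(P,T,8)
E
```

```text
[ 0.3   0.07 -0.26  1.75  0.17  1.29  0.15] [ 0.50932605 -0.12199953  0.23716808] [ 0.52529115 -0.22305823  0.12359706] [ 0.29366881  0.39997658 43.78496716]
[0.0, 0.0, 5.5, 1.49, -1.19, -0.01, 1]
[0.0, 0.0, 5.5, 1.37, -1.34, -0.01, 1]
[0.0, 0.0, 5.5, 1.24, -1.45, -0.01, 1]
[0.0, 0.0, 5.5, 1.09, -1.57, -0.01, 1]
[0.0, 0.0, 5.5, 0.94, -1.66, -0.01, 1]
[0.0, 0.0, 5.5, 0.78, -1.75, -0.0, 1]
[0.0, 0.0, 5.5, 0.6, -1.81, -0.0, 1]
[0.0, 0.0, 5.5, 0.43, -1.86, -0.0, 1]
```

Call:
{"method": "play_rows", "body": {"series": [[0,0,5.5,1.5,-1.2,0,1],[0,0,5.5,1.4,-1.3,0,1],[0,0,5.5,1.2,-1.5,0,1],[0,0,5.5,1.1,-1.6,0,1],[0,0,5.5,0.9,-1.7,0,1],[0,0,5.5,0.8,-1.7,0,1],[0,0,5.5,0.6,-1.8,0,1],[0,0,5.5,0.4,-1.9,0,1]]}}

```text
time: 14.8
eef_pos: [0.5276, -0.2358, 0.1332]
tool_rot: [1.56, 0.956, 1.721]
contact_force: [0.9, 0.5, 0.3]
gripper_width: 1.004
```

Call:
{"method": "play_rows", "body": {"series": [[0,0,0,0,0,0,1],[0,0,0,0,0,0,1],[0,0,0,0,0,0,1],[0,0,0,0,0,0,1],[0,0,0,0,0,0,1],[0,0,0,0,0,0,1],[0,0,0,0,0,0,1],[0,0,0,0,0,0,1]]}}

```text
time: 15.47
eef_pos: [0.5269, -0.2362, 0.1335]
tool_rot: [1.563, 0.963, 1.722]
contact_force: [-1.2, 0.0, -0.6]
gripper_width: 1.0
```

```bash
python3 - <<'E'
from h import *
o,p,r=st();P,T=tcp([.518,-.177,.057],.157,35,.0);print(o['joints'].round(2),p,P,r.inv().apply(P-p),(r.inv()*T).as_rotvec(degrees=True))
plan(P,T,6)
E
```

```text
[ 0.69  0.62 -0.13  1.37 -0.37  1.57  0.8 ] [ 0.52694559 -0.23621584  0.13349293] [ 0.51632295 -0.16640604  0.04168186] [1.15692816e-01 5.53977680e-03 6.25851499e-05] [0.17797729 0.18681196 0.17785163]
[0.0, 0.0, 0.0, 1.93, 0.09, 0.0, 1]
[0.0, 0.0, 0.0, 1.93, 0.09, 0.0, 1]
[0.0, 0.0, 0.0, 1.92, 0.09, 0.01, 1]
[0.0, 0.0, 0.0, 1.93, 0.09, 0.0, 1]
[0.0, 0.0, 0.0, 1.93, 0.09, 0.01, 1]
[0.0, 0.0, 0.0, 1.93, 0.08, 0.01, 1]
```

Call:
{"method": "play_rows", "body": {"series": [[0,0,0,2.0,0.2,0,1],[0,0,0,2.0,0.2,0,1],[0,0,0,2.0,0.2,0,1],[0,0,0,2.0,0.2,0,1],[0,0,0,1.7,0,0,1],[0,0,0,1.0,0,0,1],[0,0,0,0.5,0,0,1],[0,0,0,0,0,0,1]]}}

```text
time: 16.13
eef_pos: [0.5158, -0.1663, 0.045]
tool_rot: [1.566, 0.961, 1.724]
contact_force: [-0.6, -1.0, 0.7]
gripper_width: 0.999
```

```bash
python3 - <<'E'
from h import *
o,p,r=st();P,T=tcp([.518,-.177,.061],.157,35,.0);print(o['joints'].round(2),o['contact_force'],p,P,r.inv().apply(P-p),(r.inv()*T).as_rotvec(degrees=True))
a,b=camera("side"),camera("top")
cv2.imwrite("pics/z8.png",np.hstack([cv2.resize(a[150:270,230:350],(400,400),interpolation=2),cv2.resize(b[180:260,290:370],(400,400),interpolation=2)]))
E
```

```text
[ 0.64  0.63 -0.16  1.58 -0.39  1.35  0.81] [-0.63352401 -1.02914224  0.69655107] [ 0.51575525 -0.16628472  0.04502745] [ 0.51632295 -0.16640604  0.04568186] [-0.00065488  0.00020237  0.00054353] [0.12111272 0.11880384 0.08492728]
```

View pics/z8.png

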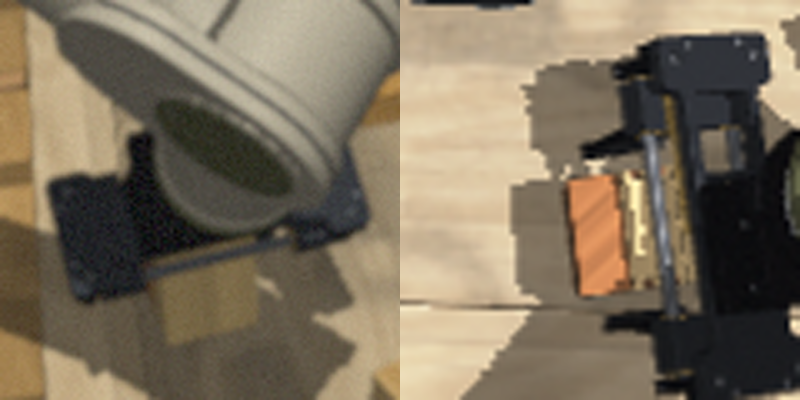

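Stack is between the jaws, undisturbed (board at (590,235), tray at (660,225) in the zoom). Squeeze.

Call:
{"method": "play_rows", "body": {"series": [[0,0,0,0,0,0,0],[0,0,0,0,0,0,0],[0,0,0,0,0,0,0],[0,0,0,0,0,0,0],[0,0,0,0,0,0,0],[0,0,0,0,0,0,0],[0,0,0,0,0,0,0],[0,0,0,0,0,0,0]], "force": 58}}

```text
time: 16.9
eef_pos: [0.5162, -0.1669, 0.0456]
tool_rot: [1.564, 0.962, 1.722]
contact_force: [0.5, 0.1, 2.0]
gripper_width: 0.733
```

Call:
{"method": "play_rows", "body": {"series": [[0,0,0,-0.2,0.1,0,0],[0,0,0,-0.5,0.3,0,0],[0,0,0,-0.8,0.6,0,0],[0,0,0,-0.8,0.6,0,0],[0,0,0,-0.5,0.3,0,0],[0,0,0,-0.3,0.2,0,0],[0,0,0,0,0,0,0],[0,0,0,0,0,0,0]]}}

```text
time: 17.57
eef_pos: [0.516, -0.1673, 0.0829]
tool_rot: [1.564, 0.962, 1.722]
contact_force: [-0.2, -0.6, -3.8]
gripper_width: 0.731
```

```bash
python3 - <<'E'
from h import *
o,p,r=st();print(o['gripper_width']*87,o['contact_force'],p,(r.inv()*tilt(.157,np.radians(35))).as_rotvec(degrees=True),p-r.apply([G,0,0]))
a,b=camera("side"),camera("top")
cv2.imwrite("pics/z9.png",np.hstack([cv2.resize(a[150:270,230:350],(400,400),interpolation=2),cv2.resize(b[180:260,290:370],(400,400),interpolation=2)]))
E
```

```text
63.572701452181676 [-0.23699992 -0.56802888 -3.83900968] [ 0.51597666 -0.1673286   0.0828897 ] [0.12590529 0.17565552 0.14059591] [ 0.51759116 -0.17789438  0.09823401]
```

View pics/z9.png

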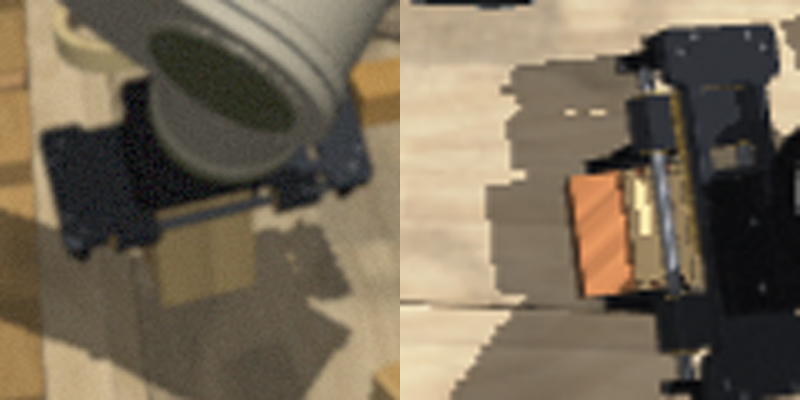

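Call:
{"method": "play_rows", "body": {"series": [[0,0,-3,0,-0.1,0,0],[0,0,-6,0,-0.2,0,0],[0,0,-6,0,-0.2,0,0],[0,0,-6,0,-0.2,0,0],[0,0,-6,0,-0.2,0,0],[0,0,-6,0,-0.2,0,0],[0,0,-6,0,-0.2,0,0],[0,0,-6,0,-0.2,0,0]]}}

```text
time: 18.33
eef_pos: [0.5184, -0.1809, 0.0794]
tool_rot: [-1.541, 1.39, -1.384]
contact_force: [-0.4, -0.5, -4.6]
gripper_width: 0.73
```

Call:
{"method": "play_rows", "body": {"series": [[0,0,-6,0,-0.2,0,0],[0,0,-6,0,-0.2,0,0],[0,0,-6,0,-0.2,0,0],[0,0,-6,0,-0.2,0,0],[0,0,-6,0,-0.2,0,0],[0,0,-6,0,-0.2,0,0],[0,0,-6,0,-0.2,0,0],[0,0,-3,0,-0.1,0,0]]}}

```text
time: 19.0
eef_pos: [0.52, -0.1916, 0.0849]
tool_rot: [-1.568, 0.605, -1.408]
contact_force: [0.5, 1.2, -5.1]
gripper_width: 0.728
```

Call:
{"method": "play_rows", "body": {"series": [[0,0,0,0,0,0,0],[0,0,0,0,0,0,0],[0,0,0,0,0,0,0],[0,0,0,0,0,0,0],[0,0,0,0,0,0,0],[0,0,0,0,0,0,0],[0,0,0,0,0,0,0],[0,0,0,0,0,0,0]]}}

```text
time: 19.67
eef_pos: [0.5201, -0.194, 0.0864]
tool_rot: [-1.566, 0.609, -1.412]
contact_force: [0.5, -0.1, -3.9]
gripper_width: 0.729
```

```bash
python3 - <<'E'
from h import *
o,p,r=st();print(o['joints'].round(2),o['gripper_width']*87,o['contact_force'],p,(r.inv()*tilt(.157,np.radians(-55))).as_rotvec(degrees=True),p-r.apply([G,0,0]))
P,T=tcp([.5176,-.178,.033],.157,-55);plan(P,T,6,grip=0);print(T.inv().apply([0,0,-1]))
a,b=camera("side"),camera("top")
cv2.imwrite("pics/z10.png",np.hstack([cv2.resize(a[150:270,230:350],(400,400),interpolation=2),cv2.resize(b[180:260,290:370],(400,400),interpolation=2)]))
E
```

```text
[-0.24  0.4  -0.05  2.07  1.09  1.19 -0.85] 63.45862064337846 [ 0.53880886 -0.09983129 -3.93527851] [ 0.52014024 -0.19400339  0.08639473] [-0.20928972  0.10792115  0.10214479] [ 0.51770744 -0.17886027  0.09709321]
[-0.0, 0.0, 0.0, 0.6, 0.88, -0.0, 0]
[-0.0, 0.0, 0.0, 0.6, 0.89, -0.01, 0]
[-0.0, 0.0, 0.0, 0.6, 0.88, 0.0, 0]
[-0.0, 0.0, 0.0, 0.6, 0.89, -0.0, 0]
[-0.0, 0.0, 0.0, 0.6, 0.88, -0.0, 0]
[-0.0, 0.0, 0.0, 0.6, 0.89, -0.0, 0]
[ 5.73576436e-01  8.19152044e-01 -1.66533454e-16]
```

View pics/z10.png

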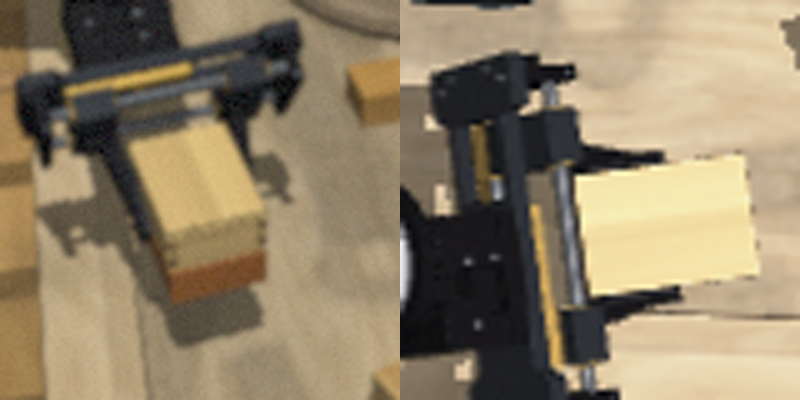

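Call:
{"method": "play_rows", "body": {"series": [[0,0,0,0.3,0.5,0,0],[0,0,0,0.7,1.0,0,0],[0,0,0,0.8,1.2,0,0],[0,0,0,0.8,1.2,0,0],[0,0,0,0.6,0.8,0,0],[0,0,0,0.3,0.4,0,0],[0,0,0,0.1,0.2,0,0],[0,0,0,0,0,0,0]]}}

```text
time: 20.43
eef_pos: [0.5201, -0.1929, 0.0216]
tool_rot: [-1.567, 0.609, -1.412]
contact_force: [-0.2, -0.4, -4.0]
gripper_width: 0.732
```

Call:
{"method": "play_rows", "body": {"series": [[0,0,0,0.05,0.1,0,0],[0,0,0,0.05,0.05,0,0],[0,0,0,0.05,0.05,0,0],[0,0,0,0,0,0,0],[0,0,0,0,0,0,0],[0,0,0,0,0,0,0],[0,0,0,0,0,0,0],[0,0,0,0,0,0,0]]}}

```text
time: 21.1
eef_pos: [0.5206, -0.193, 0.0201]
tool_rot: [-1.566, 0.608, -1.411]
contact_force: [-0.1, 2.2, 4.4]
gripper_width: 0.729
```

```bash
python3 - <<'E'
from h import *
o,p,r=st();print(o['gripper_width']*87,o['contact_force'],o['torque'],p,(r.inv()*tilt(.157,np.radians(-55))).as_rotvec(degrees=True),p-r.apply([G,0,0]))
E
```

```text
63.417293087010115 [-0.09992584  2.23725245  4.37572342] [ 0.67936897  0.2551404  -0.11534761] [ 0.52062535 -0.19297867  0.02009028] [-0.19088073  0.14811213  0.14918048] [ 0.51817824 -0.17782895  0.03077614]
```

Call:
{"method": "play_rows", "body": {"series": [[0,0,0,0,0,0,0.72],[0,0,0,0,0,0,0.74],[0,0,0,0,0,0,0.76],[0,0,0,0,0,0,0.8],[0,0,0,0,0,0,0.9],[0,0,0,0,0,0,1],[0,0,0,0,0,0,1],[0,0,0,0,0,0,1]]}}

```text
time: 21.77
eef_pos: [0.5202, -0.1931, 0.0195]
tool_rot: [-1.567, 0.609, -1.411]
contact_force: [-0.4, 0.6, -0.4]
gripper_width: 0.972
```

```bash
python3 - <<'E'
from h import *
o,p,r=st();print(o['gripper_width']*87,o['contact_force'],p,p-r.apply([G,0,0]))
a,b=camera("side"),camera("top")
cv2.imwrite("pics/z11.png",np.hstack([cv2.resize(a[150:270,230:350],(400,400),interpolation=2),cv2.resize(b[180:260,290:370],(400,400),interpolation=2)]))
E
```

```text
84.59246783752921 [-0.42602786  0.60851736 -0.3815952 ] [ 0.52021007 -0.19309002  0.01954832] [ 0.51777611 -0.17794383  0.03024219]
```

View pics/z11.png

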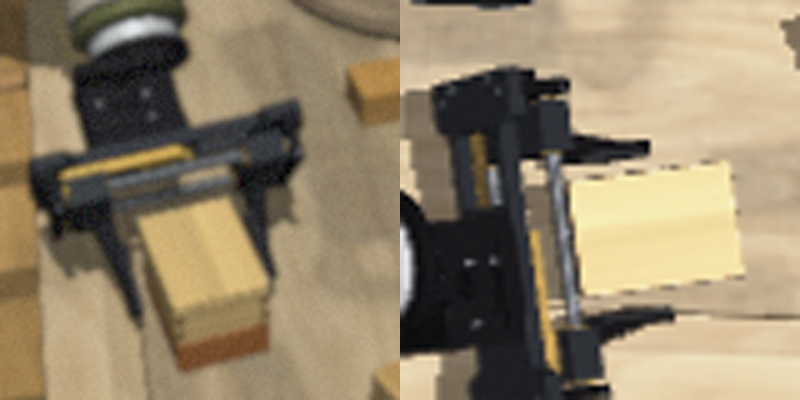

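Call:
{"method": "play_rows", "body": {"series": [[0,0,0,-0.3,0,0,1],[0,0,0,-1.0,0,0,1],[0,0,0,-2.0,0,0,1],[0,0,0,-2.5,0,0,1],[0,0,0,-2.5,0,0,1],[0,0,0,-2.0,-2.0,0,1],[0,0,0,-2.0,-3.0,0,1],[0,0,0,-2.0,-3.0,0,1]]}}

```text
time: 22.53
eef_pos: [0.5081, -0.121, 0.1684]
tool_rot: [-1.568, 0.609, -1.41]
contact_force: [1.1, 0.0, 0.5]
gripper_width: 1.003
```

```bash
python3 - <<'E'
from h import *
o,p,r=st();print(o['joints'].round(2),p)
a,b=camera("side"),camera("top");cv2.imwrite("pics/side12.png",a);cv2.imwrite("pics/top12.png",b)
cv2.imwrite("pics/z12.png",np.hstack([cv2.resize(a[180:260,250:330],(400,400),interpolation=2),cv2.resize(b[190:250,310:370],(400,400),interpolation=2)]))
E
```

```text
[-0.32  0.27 -0.12  2.01  0.96  1.38 -0.75] [ 0.5080835  -0.12099339  0.1683681 ]
```

View pics/z12.png

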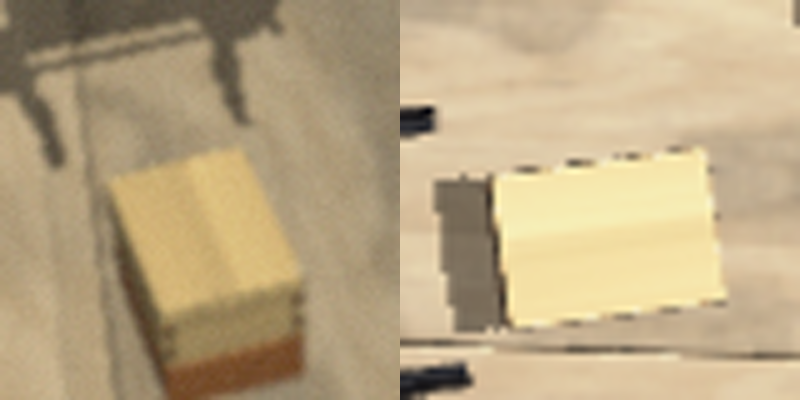

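```bash
python3 - <<'E'
from h import *
t=[(310+(x-400)/6.667,190+y/6.667) for x,y in [(494,176),(705,150),(724,302),(510,327)]]
s=[(250+x/5,180+y/5) for x,y in [(240,152),(300,275),(160,315),(110,182)]]
c=[]
for a,b in zip(s,t):
    q=tri(a,b);c.append(q[0]);print(q[0].round(4),q[1].round(4),onz("top",b,.064).round(4))
c=np.array(c);print(c.mean(0),np.mean([onz("top",b,.064) for b in t],0),np.arctan2(*(c[0]-c[1])[:2]),np.arctan2(*(c[3]-c[2])[:2]))
o,p,r=st();P,T=tcp([.5205,-.195,.12],.157,0);print(P,(r.inv()*T).as_rotvec(degrees=True))
E
```

```text
[ 0.5446 -0.1478  0.0606] 0.0008 [ 0.544  -0.1476  0.064 ]
[ 0.5577 -0.2347  0.0636] 0.0013 [ 0.557  -0.2346  0.064 ]
[ 0.4957 -0.244   0.0604] 0.0023 [ 0.4945 -0.2436  0.064 ]
[ 0.4833 -0.1559  0.0597] 0.0024 [ 0.4821 -0.1557  0.064 ]
[ 0.5203337  -0.19559429  0.06108353] [ 0.51940069 -0.19537897  0.064     ] -0.1493781672986061 -0.140014642729402
[ 0.5205 -0.195   0.1013] [-0.29107084  0.64332261 55.06648919]
```

```bash
python3 - <<'E'
from h import *
o,p,r=st();T=tilt(.152,0);print(p)
plan(np.array([.52,-.1955,.13]),T,8)
E
```

```text
[ 0.51054554 -0.1210637   0.1725077 ]
[-0.0, 0.1, 6.9, 1.05, -0.23, -0.03, 1]
[-0.0, 0.1, 6.9, 1.02, -0.35, -0.04, 1]
[-0.0, 0.1, 6.9, 0.97, -0.48, -0.03, 1]
[-0.0, 0.1, 6.9, 0.9, -0.58, -0.02, 1]
[-0.0, 0.1, 6.9, 0.83, -0.69, -0.03, 1]
[-0.0, 0.1, 6.9, 0.74, -0.79, -0.03, 1]
[-0.0, 0.1, 6.9, 0.64, -0.86, -0.02, 1]
[-0.0, 0.1, 6.9, 0.53, -0.94, -0.03, 1]
```

Call:
{"method": "play_rows", "body": {"series": [[0,0,6.9,1.0,-0.2,0,1],[0,0,6.9,1.0,-0.4,0,1],[0,0,6.9,1.0,-0.5,0,1],[0,0,6.9,0.9,-0.6,0,1],[0,0,6.9,0.8,-0.7,0,1],[0,0,6.9,0.7,-0.8,0,1],[0,0,6.9,0.6,-0.9,0,1],[0,0,6.9,0.5,-0.9,0,1]]}}

```text
time: 23.3
eef_pos: [0.5223, -0.2004, 0.1376]
tool_rot: [0.654, 1.56, 0.814]
contact_force: [0.4, -0.4, -1.5]
gripper_width: 0.997
```

Call:
{"method": "play_rows", "body": {"series": [[0,0,0,0,0,0,1],[0,0,0,0,0,0,1],[0,0,0,0,0,0,1],[0,0,0,0,0,0,1],[0,0,0,0,0,0,1],[0,0,0,0,0,0,1],[0,0,0,0,0,0,1],[0,0,0,0,0,0,1]]}}

```text
time: 23.97
eef_pos: [0.5212, -0.2003, 0.136]
tool_rot: [0.324, 1.567, 0.482]
contact_force: [0.2, -0.1, -0.5]
gripper_width: 0.997
```

```bash
python3 - <<'E'
from h import *
o,p,r=st();T=tilt(.152,0);P=np.array([.52,-.1955,.039]);print(p,r.inv().apply(P-p),(r.inv()*T).as_rotvec(degrees=True))
E
```

```text
[ 0.52120138 -0.20027244  0.1359601 ] [ 0.09696382  0.00478261 -0.00079057] [ 0.34768002  0.20979281 -0.07121937]
```

Call:
{"method": "play_rows", "body": {"series": [[0.2,0.2,0,2.0,0.3,0,1],[0.2,0,0,2.0,0.2,-0.1,1],[0,0,0,2.0,0,0,1],[0,0,0,1.8,0,0,1],[0,0,0,1.2,0,0,1],[0,0,0,0.7,0,0,1],[0,0,0,0,0,0,1],[0,0,0,0,0,0,1]]}}

```text
time: 24.63
eef_pos: [0.5197, -0.196, 0.0393]
tool_rot: [1.317, 1.57, 1.467]
contact_force: [0.1, 0.1, -0.1]
gripper_width: 0.999
```

```bash
python3 - <<'E'
from h import *
o,p,r=st();T=tilt(.152,0);P=np.array([.52,-.1955,.039]);print(p,o['contact_force'],r.inv().apply(P-p),(r.inv()*T).as_rotvec(degrees=True))
a,b=camera("side"),camera("top")
cv2.imwrite("pics/z13.png",np.hstack([cv2.resize(a[150:270,230:350],(400,400),interpolation=2),cv2.resize(b[180:260,290:370],(400,400),interpolation=2)]))
E
```

```text
[ 0.51966432 -0.19601415  0.03927896] [ 0.092111    0.05916779 -0.11705227] [0.00027966 0.00045785 0.00040868] [-0.11127859  0.01845443 -0.07083576]
```

View pics/z13.png

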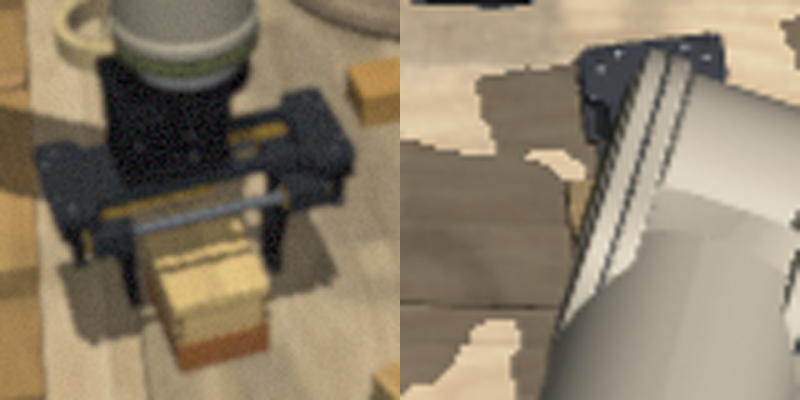

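Call:
{"method": "play_rows", "body": {"series": [[0,0,0,0,0,0,0.85],[0,0,0,0,0,0,0.8],[0,0,0,0,0,0,0.76],[0,0,0,0,0,0,0.7],[0,0,0,0,0,0,0.7],[0,0,0,0,0,0,0.7],[0,0,0,0,0,0,0.7],[0,0,0,0,0,0,0.7]], "force": 25}}

```text
time: 25.4
eef_pos: [0.5197, -0.196, 0.0391]
tool_rot: [1.014, 1.569, 1.164]
contact_force: [1.3, -0.0, 2.6]
gripper_width: 0.735
```

Call:
{"method": "play_rows", "body": {"series": [[0,0,0,0,0,0,0.7],[0,0,0,-0.2,0,0,0.7],[0,0,0,-0.3,0,0,0.7],[0,0,0,-0.4,0,0,0.7],[0,0,0,-0.5,0,0,0.7],[0,0,0,-0.6,0,0,0.7],[0,0,0,-0.6,0,0,0.7],[0,0,0,0,0,0,0.7]]}}

```text
time: 26.07
eef_pos: [0.5202, -0.1962, 0.0665]
tool_rot: [0.256, 1.569, 0.406]
contact_force: [0.7, -0.2, -0.7]
gripper_width: 0.735
```

```bash
python3 - <<'E'
from h import *
o,p,r=st();print(p,o['gripper_width'],o['contact_force'])
a,b=camera("side"),camera("top")
cv2.imwrite("pics/z14.png",np.hstack([cv2.resize(a[150:270,230:350],(400,400),interpolation=2),cv2.resize(b[180:260,290:370],(400,400),interpolation=2)]))
E
```

```text
[ 0.5202079  -0.19623488  0.06647044] 0.7346085636536087 [ 0.66150111 -0.2407387  -0.70361224]
```

View pics/z14.png

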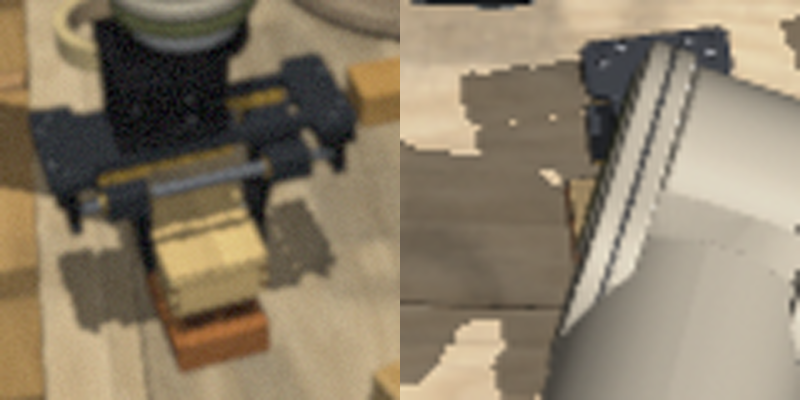

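Call:
{"method": "play_rows", "body": {"series": [[0,0,0,-1.0,0,0,0.7],[0,0,0,-1.5,0,0,0.7],[0,0,0,-1.5,0,0,0.7],[0,0,0,-1.5,0,0,0.7],[0,0,0,-0.5,1.0,0.2,0.7],[0,0,0,0,2.0,0.4,0.7],[0,0,0,0,2.5,0.4,0.7],[0,0,0,0,2.5,0.4,0.7]]}}

```text
time: 26.83
eef_pos: [0.5209, -0.1134, 0.1248]
tool_rot: [1.7, 1.569, 1.849]
contact_force: [0.5, 0.4, -1.5]
gripper_width: 0.734
```

Call:
{"method": "play_rows", "body": {"series": [[0,0,0,0,2.5,0.4,0.7],[0,0,0,0,2.0,0.4,0.7],[0,0,0,0,1.0,0.2,0.7],[0,0,0,0,0,0,0.7],[0,0,0,0,0,0,0.7],[0,0,0,0,0,0,0.7],[0,0,0,0,0,0,0.7],[0,0,0,0,0,0,0.7]]}}

```text
time: 27.5
eef_pos: [0.5228, -0.0602, 0.1249]
tool_rot: [1.736, 1.57, 1.884]
contact_force: [-0.4, 0.1, -1.5]
gripper_width: 0.731
```

```bash
python3 - <<'E'
from h import *
o,p,r=st();print(p,o['gripper_width'],o['contact_force'],(r.inv()*tilt(.152,0)).as_rotvec(degrees=True),o['joints'].round(2))
a,b=camera("side"),camera("top")
cv2.imwrite("pics/z15.png",np.hstack([cv2.resize(a[130:270,220:360],(400,400),interpolation=2),cv2.resize(b[160:260,270:370],(400,400),interpolation=2)]))
E
```

```text
[ 0.52282149 -0.06020726  0.12492955] 0.731246047400371 [-0.3627461   0.0777011  -1.54732785] [-0.21948639 -0.01099047 -0.06683389] [ 0.07  0.2  -0.04  1.84  0.01  1.1   0.17]
```

View pics/z15.png

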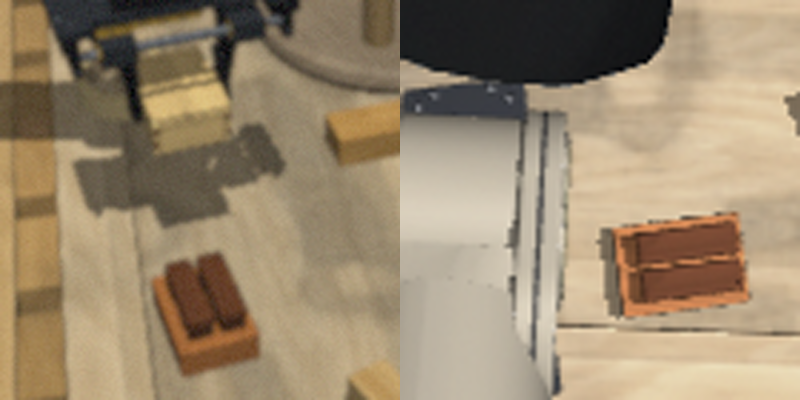

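Call:
{"method": "play_rows", "body": {"series": [[0,0,0,1.0,0,0,0.7],[0,0,0,2.0,0,0,0.7],[0,0,0,2.5,0,0,0.7],[0,0,0,2.5,0,0,0.7],[0,0,0,1.7,0,0,0.7],[0,0,0,0.8,0,0,0.7],[0,0,0,0.4,0,0,0.7],[0,0,0,0,0,0,0.7]]}}

```text
time: 28.27
eef_pos: [0.5227, -0.0589, 0.0155]
tool_rot: [2.039, 1.569, 2.189]
contact_force: [-0.3, 0.0, -1.4]
gripper_width: 0.731
```

Call:
{"method": "play_rows", "body": {"series": [[0,0,0,0.1,0,0,0.7],[0,0,0,0.1,0,0,0.7],[0,0,0,0.1,0,0,0.7],[0,0,0,0.1,0,0,0.7],[0,0,0,0,0,0,0.7],[0,0,0,0,0,0,0.7],[0,0,0,0,0,0,0.7],[0,0,0,0,0,0,0.7]]}}

```text
time: 28.93
eef_pos: [0.523, -0.0588, 0.0121]
tool_rot: [1.466, 1.569, 1.616]
contact_force: [-0.7, -0.6, -1.5]
gripper_width: 0.735
```

Call:
{"method": "play_rows", "body": {"series": [[0,0,0,0.05,0,0,0.7],[0,0,0,0.05,0,0,0.7],[0,0,0,0.05,0,0,0.7],[0,0,0,0,0,0,0.7],[0,0,0,0,0,0,0.7],[0,0,0,0,0,0,0.7],[0,0,0,0,0,0,0.7],[0,0,0,0,0,0,0.7]]}}

```text
time: 29.6
eef_pos: [0.523, -0.0588, 0.0111]
tool_rot: [1.494, 1.569, 1.644]
contact_force: [-2.9, 0.5, 5.8]
gripper_width: 0.733
```

Contact. Release and retreat.

Call:
{"method": "play_rows", "body": {"series": [[0,0,0,0,0,0,0.74],[0,0,0,0,0,0,0.76],[0,0,0,0,0,0,0.8],[0,0,0,0,0,0,0.9],[0,0,0,0,0,0,1],[0,0,0,0,0,0,1],[0,0,0,0,0,0,1],[0,0,0,0,0,0,1]]}}

```text
time: 30.27
eef_pos: [0.5229, -0.0588, 0.0105]
tool_rot: [1.55, 1.569, 1.7]
contact_force: [0.1, 0.6, 0.6]
gripper_width: 0.983
```

Call:
{"method": "play_rows", "body": {"series": [[0,0,0,-0.5,0,0,1],[0,0,0,-1.5,0,0,1],[0,0,0,-2.5,0,0,1],[0,0,0,-3,0,0,1],[0,0,0,-3,0,0,1],[0,0,0,-3,0,0,1],[0,0,0,-2,0,0,1],[0,0,0,0,0,0,1]]}}

```text
time: 30.93
eef_pos: [0.5253, -0.0592, 0.1707]
tool_rot: [-0.006, 1.563, 0.144]
contact_force: [-0.0, 0.1, 0.4]
gripper_width: 1.0
```

Call:
{"method": "play_rows", "body": {"series": [[0,0,0,-1,3,-1,1],[0,0,0,-1,3.5,-2,1],[0,0,0,-1,3.5,-2,1],[0,0,0,-1,3.5,-2,1],[0,0,0,0,3,-2,1],[0,0,0,0,2,-1,1],[0,0,0,0,0,0,1],[0,0,0,0,0,0,1]]}}

```text
time: 31.6
eef_pos: [0.396, 0.1094, 0.2059]
tool_rot: [0.931, 1.57, 1.084]
contact_force: [0.6, -0.4, 0.8]
gripper_width: 1.003
```

```bash
python3 - <<'E'
from h import *
o,p,r=st();print(p,o['gripper_width'],o['contact_force'])
a,b=camera("side"),camera("top");cv2.imwrite("pics/side16.png",a);cv2.imwrite("pics/top16.png",b)
cv2.imwrite("pics/z16.png",np.hstack([cv2.resize(a[150:270,230:350],(400,400),interpolation=2),cv2.resize(b[180:260,280:360],(400,400),interpolation=2)]))
E
```

```text
[0.39601569 0.10939451 0.2058966 ] 1.003495026828312 [ 0.6478608  -0.43016324  0.7606081 ]
```

View pics/z16.png

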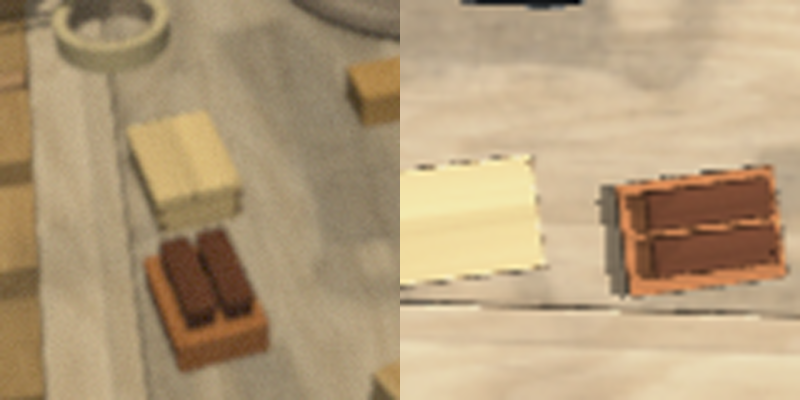

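View pics/top16.png

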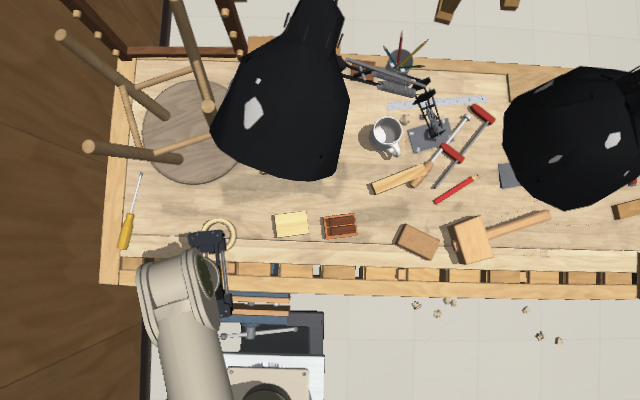

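View pics/side16.png

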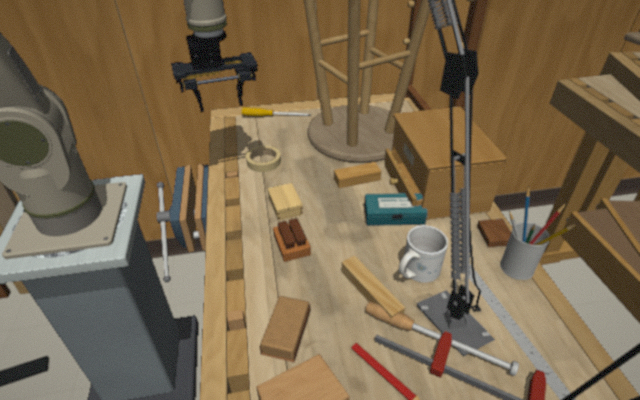

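```bash
python3 - <<'E'
from h import *
print(arm.observe()['time'],arm.observe()['dq'].round(3)); print(arm.sign_off())
E
```

```text
31.7 [ 0.007  0.011  0.011 -0.003 -0.001  0.    -0.002]
the job is handed in; nothing more can be done
None
```

The job is done and handed in at 31.7 s; the sign-off gives no verdict, so these are my own checks only.

**What I did:** I squeezed tray and board across the seam (55–58 N) and turned them 90°. I stood the pair on end on the bench and let go. I then regripped and turned it another 90°, and laid it flat with the board underneath. Last, I lifted the tray straight up with a light 25 N grip and set it mouth down towards +y, about 0.13 m from the board, centre to centre.

**Last checks:** The final pictures show:
- The board is flat on the bench, with both pulls standing on their feet on it, faces up.
- The tray rests clear of the board, tape roll and the other things.
- The tape roll, sanding block and oak offcut are at the same pixels as at the start.

**Disagreements:** The bench was felt 2–4 mm higher than worked out at both set-downs of the pair, and I put this down to a grasp slightly off centre. Some of the two-view heights came out 2–5 mm below the stated ones. Neither caused trouble, and no check failed.

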